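# Key and fit the scouring wheel on its spindle

### The arm

A 7-joint arm with a two-finger parallel gripper is mounted at the origin on the work surface. World frame = base frame: x ahead of the robot, y to its left, z up, the work surface at z = 0. Lengths are in m, angles in rad, forces in N, time in s.
With the tool pointing down it reaches from about 0.425 to 0.925 m from the base axis. Payload 6.8 kg.
Tool frame: the origin (TCP) lies midway between the tips of the shut fingers; the grasp point (between the pads) lies 19 mm behind it; z points along the fingers, y is the line along which they close (so a half turn about z gives the same grasp; the last joint's range is limited). The gripper opens to 85 mm and grips with 20 to 120 N. Pads are 22 mm wide; open, the fingers measure 114 mm over their backs; the gripper's body (76 mm by 85 mm) begins 54 mm behind the grasp point. The pads swing forward as they close: fully open they stand 13 mm farther back than shut.
Start: joints at [1.049, 0.477, 0.022, 1.555, -0.011, 1.109, -0.083], TCP at [0.271, -0.618, 0.231] pointing down, gripper open.
Joint ranges: [-2.96, 2.96], [-0.34, 2.1], [-1.41, 1.46], [0.24, 2.44], [-1.37, 4.51], [0.17, 1.92], [-2.96, 2.96]. Speed limits (rad/s): [2.39, 2.39, 3.14, 3.14, 3.14, 3.14, 3.14].

### API

Orientations are given as a rotation vector (axis times angle).
In Python, from bench import get_obs, grab_frame, camera_params, r gives the robot as it stands.
- The arm moves only by the shell command python3 -m jog 'ROWS' [FORCE]. ROWS is JSON, a list of rows, each an object of numbers: "rx", "ry", "rz": the turn, a rotation vector about the world's x, y, z scaled (see below); "x", "y", "z": the shift along the world's x, y, z scaled (see below); "jaw": the opening, from -1 (shut) to 1 (fully open). In form: [{"rx": .., "ry": .., "rz": .., "x": .., "y": .., "z": .., "jaw": ..}, ...]. A call has 1 to 8 rows; each row shifts and turns the commanded pose from where the row before left it; what a row does not reach is not made up. The controller multiplies each number of a shift by 60 mm and each number of a turn by 10 degrees. A row lasts 1/8 s, in which the tool goes at most 62.5 mm and 10.7 degrees, less where a joint would pass 70% of its speed; a pose out of reach is approached as far as the arm can. A call with a number of a shift or a turn outside -1 to 1 is refused whole. A call with a gripper value outside its range is refused whole. The fingers move at their own pace and stop on an object; FORCE is the grip in N (left out, the last holds). Time passes only in rows, so rows that do not move let the fingers close. It gives the time, the measured TCP pose, the force, the opening and the grip force at its end, in the units of the state.
- get_obs(): the state, without advancing time (a new reading comes with each control period).
- grab_frame(name): name is "side" or "top"; returns the picture (384x512x3 uint8, red, green, blue); there is no depth.
- camera_params(name): a dict with "fx", "fy", "cx", "cy" (pixels), "R" (3x3) and "t" (3): a world point X has camera coordinates R X + t. Camera axes: x right, y down, z forward; pixel columns grow to the right and rows downward; lengths in m; the calibration is good to about 2 mm. A picture is of the moment at which its call begins. camera_params takes no time and is no camera call.
- r.hand_in(): hands the job in; it is judged then, once.
The state is a dict: "clock": time; "joints": joint angles; "qvel": joint speeds; "tau": joint torques, N m; "tcp_pos": TCP position; "orientation": TCP orientation; "contact_force": force on the tool from outside, world axes, zero at the start; "moment": the same for the moment, N m; "grip_width": finger opening in m; "gripper_force": force on a finger pad.
Only numpy, scipy, OpenCV 4.12 (cv2) and the standard library are available. Lean on these libraries where they do the work, as an engineer would, in place of code of your own. Each camera call takes 0.05 s, during which the arm holds its last target. There are 200 camera calls.

### The job

Put the scouring wheel back on the spindle of the tilted spindle head: drop the long key into the spindle's keyseat so that it lies flat on the bottom (the spindle has stopped a little to one side, so feel for the slot), then, boss outwards, slide the wheel on with its keyway over the key until it is fully home against the shoulder. Leave it there with the key still seated under it, let go, and do not disturb the other things on the bench.

Things in the scene. Friction and masses are not known exactly. Their poses are not given: they have to be found in the camera images.
- head: Fixed cream-painted spindle head: foot plate 200 x 170 x 12 mm, two cheeks 158 high, between them a bearing cartridge of 96 diameter reaching back and down from the spindle. Origin: centre of the foot plate's underside. The spindle leans 45 degrees from vertical towards the head's -x; the shoulder's centre lies 41 towards -x and 155 up.
- shoulder (a point): Centre of the shoulder face, a ring of 44 mm diameter round the spindle that the wheel comes home against. Fixed axes: z outwards along the spindle, 45 degrees from vertical; x straight up the slope, square to z, also 45 degrees from vertical. The spindle can be turned stiffly (0.2 N m) and stays as left. These axes do NOT turn with it.
- nose (a point): Centre of the free end of the bare steel spindle, 63 mm from the shoulder; axes as shoulder. The spindle is 30 in diameter; its last 5 taper to 22.
- mid (a point): Point on the spindle's axis level with the middle of the keyseat, 27 mm from the shoulder; axes as shoulder. Keyseat: slot with closed ends, 8 to 46 from the shoulder, 11.5 wide, flat floor 9.5 off the axis (walls 4.4 deep). The spindle has stopped with it turned anywhere from -0.2 to 0.4 rad about z from straight up the slope, which no reading tells: look or feel for it.
- key: The long key: plain steel bar 36 x 10 x 10 mm, loose and flat on the bench, 28 g. Origin at its centre, x along its length. Any of its four long sides may face down. Seated in the keyseat its centre lies 14.5 off the spindle's axis and it stands 4.5 proud of the spindle; let go, it slides to the slot's lower end, 26 from the shoulder.
- wheel: Scouring wheel, about 0.4 kg: disc of 110 mm diameter, 14 thick, brown abrasive rim; round boss of 56 diameter rising to 40 above the underside. Origin: centre of the flat underside (goes against the shoulder); z out of the boss; x towards the keyway. Through bore 31.6 diameter with one keyway 11.6 wide, to 21 off the axis, full length. Starts boss up, keyway any way round.
- felt_wheel: Bystander: plain felt polishing wheel, 100 diameter, 28 thick, round bore of 32, no boss and no keyway. Origin: centre of its underside.
- short_key: Bystander: a shorter key, 20 x 10 x 10, too short for this keyseat. Origin at its centre, x along its length.
- sleeve: Bystander: upright abrasive sleeve (tube), 76 diameter, 50 high. Origin: centre of its underside.
- tin: Bystander: flat tin, 76 diameter, 26 high. Origin: centre of its underside.
- glue: Bystander: glass jar, 64 diameter, 85 high. Origin: centre of its underside.
- hammer: Bystander: hammer lying flat along its x. Origin on its underside.
- spanner: Bystander: open spanner lying flat along its x. Origin on its underside.
- heel: Bystander: black rubber shoe heel, 58 x 60 x 22. Origin: centre of its underside.

How it is judged:
By the outcome, as a careful person would: the job done as asked, in the order asked, and still so for the second after the job is handed in, with the robot touching nothing.
It also fails if it takes over 67 s, if anything falls off the work surface, if the arm or the gripper's body presses on something with over 40 N, if the wrist force passes 120 N, or if a joint passes its speed limit or range.

## Working session

There is one attempt and no reset: what is moved stays moved. The work goes in short steps, Python scripts to look and compute and a shell command to move; the robot and the scene stay as the last step left them, time stands still between calls to the robot, and variables do not carry over. Pictures are saved under pics/ and viewed, at most 10 in all, crops included, and the job is handed in when it is done.

```bash
ls; mkdir -p pics; python3 - <<'E'
from bench import *
import cv2,numpy as np
o=get_obs();print(o)
for n in("side","top"):
    f=grab_frame(n);cv2.imwrite(f"pics/{n}0.png",cv2.resize(f[:,:,::-1],(800,600),interpolation=cv2.INTER_CUBIC));np.save(n+"0.npy",f)
    print(n,camera_params(n))
E
```

```text
pics
{'clock': 0.0, 'joints': array([ 1.04888135,  0.47779921,  0.02236769,  1.55644936, -0.01148305,
        1.1092838 , -0.08313677]), 'qvel': array([-0.00062324,  0.00057631,  0.00051622, -0.00068287, -0.00024116,
        0.00012926,  0.00077573]), 'tau': array([ 6.31164075e-04, -5.96456158e+01,  1.60808511e+00, -2.81197536e+01,
        1.24850386e-02,  9.50689602e-03,  7.26166263e-06]), 'tcp_pos': array([ 0.271152  , -0.61750453,  0.23032774]), 'orientation': array([-3.07290058e+00, -6.44985351e-01,  8.31503385e-04]), 'contact_force': array([0.51499952, 0.40312419, 1.21148075]), 'moment': array([-0.00274502,  0.01287715, -0.02405715]), 'gripper_force': 0.0, 'grip_width': 0.08525269619210012}
side {'fx': 379.68595110612785, 'fy': 379.68595110612785, 'cx': 253.84801423363604, 'cy': 188.76500035625997, 'R': array([[ 0.91282665, -0.40832362, -0.00439602],
       [-0.31292288, -0.69255635, -0.64995767],
       [ 0.26234858,  0.5946743 , -0.75995769]]), 't': array([-0.46436972,  0.27836585,  0.91013628])}
top {'fx': 420.7279778424065, 'fy': 420.7279778424065, 'cx': 253.69140521010758, 'cy': 190.85461620129104, 'R': array([[-0.02646965, -0.99948346, -0.01822547],
       [-0.99083236,  0.028648  , -0.13202476],
       [ 0.13247868,  0.01456374, -0.99107885]]), 't': array([0.03597803, 0.54088378, 1.21478563])}
```

View pics/top0.png

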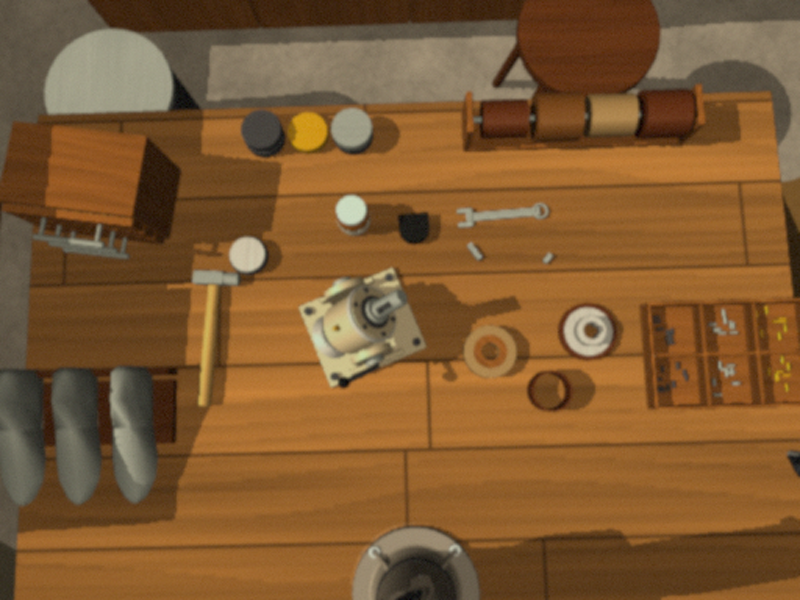

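View pics/side0.png

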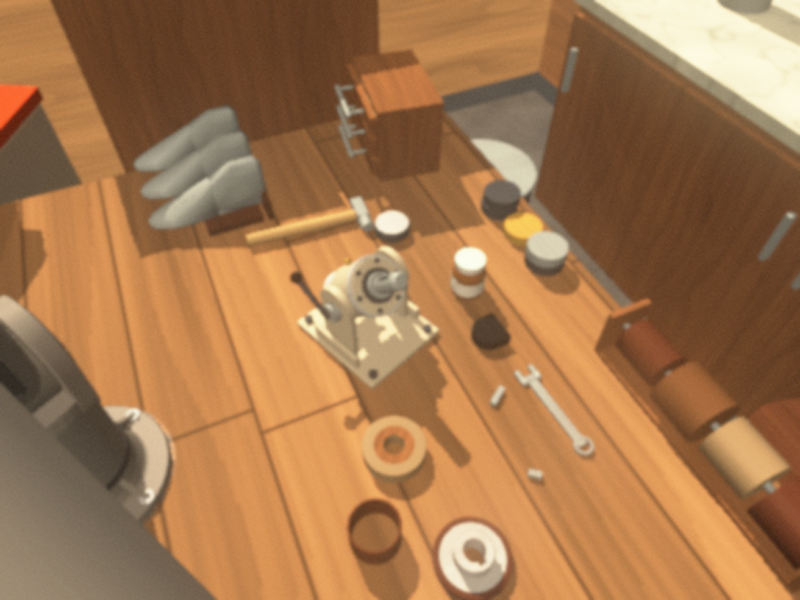

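The top view shows the wheel at (588,331), the long key at (475,251), the short key at (548,257), and the head at (362,327) with its spindle pointing right and slightly up (all px in the 800x600 view). Next I'll measure these and make an enlarged composite.

```bash
cat > h.py <<'E'
import numpy as np,cv2
from bench import get_obs,grab_frame,camera_params
from scipy.spatial.transform import Rotation as Ro
def ray(n,u,v):
    c=camera_params(n);R,t=np.array(c["R"]),np.array(c["t"])
    d=R.T@np.array([(u-c["cx"])/c["fx"],(v-c["cy"])/c["fy"],1]);return -R.T@t,d/np.linalg.norm(d)
def onz(n,u,v,z):
    o,d=ray(n,u,v);return o+d*(z-o[2])/d[2]
def tri(us,ut):
    A=np.zeros((3,3));b=np.zeros(3)
    L=[ray("side",*us),ray("top",*ut)]
    for o,d in L:
        P=np.eye(3)-np.outer(d,d);A+=P;b+=P@o
    X=np.linalg.solve(A,b);return X,[np.linalg.norm(np.cross(X-o,d)) for o,d in L]
def proj(n,X):
    c=camera_params(n);p=np.array(c["R"])@X+c["t"];return c["fx"]*p[0]/p[2]+c["cx"],c["fy"]*p[1]/p[2]+c["cy"]
def blobs(f,box,smax=70,vmin=110,amin=8):
    u0,v0,u1,v1=box;hsv=cv2.cvtColor(f[v0:v1,u0:u1],cv2.COLOR_RGB2HSV)
    m=((hsv[...,1]<smax)&(hsv[...,2]>vmin)).astype(np.uint8)
    cs,_=cv2.findContours(m,cv2.RETR_EXTERNAL,cv2.CHAIN_APPROX_NONE)
    out=[]
    for c in cs:
        if cv2.contourArea(c)>=amin:
            (x,y),s,a=cv2.minAreaRect(c);M=cv2.moments(c);out.append((M["m10"]/M["m00"]+u0,M["m01"]/M["m00"]+v0,s,a,cv2.contourArea(c)))
    return out
E
python3 - <<'E'
from h import *
T=np.load("top0.npy");S=np.load("side0.npy")
print("keys top");
for b in blobs(T,(290,145,370,180),90,110,6):print(np.round(b[:2],1),b[2:],onz("top",b[0],b[1],.007).round(4))
print("keys side")
for b in blobs(S,(300,235,355,315),90,110,6):print(np.round(b[:2],1),b[2:],onz("side",b[0],b[1],.007).round(4))
print("wheel top")
for b in blobs(T,(350,190,400,235),90,110,60):print(np.round(b[:2],1),b[2:],onz("top",b[0],b[1],.03).round(4))
print("wheel side")
for b in blobs(S,(275,325,330,384),90,110,60):print(np.round(b[:2],1),b[2:],onz("side",b[0],b[1],.03).round(4))
def crop(f,u,v,w,k):return cv2.resize(f[v:v+w,u:u+w,::-1],(k,k),interpolation=cv2.INTER_CUBIC)
a=np.hstack([crop(T,354,190,45,266),crop(T,290,145,70,266),crop(T,190,165,90,266)])
b=np.hstack([crop(S,275,329,55,266),crop(S,300,238,75,266),crop(S,185,150,100,266)])
cv2.imwrite("pics/comp1.png",np.vstack([a,b]))
E
```

```text
keys top
[350.3 164.9] ((4.0, 6.600000381469727), 36.869895935058594, 19.5) [ 0.6172 -0.2757  0.007 ]
[303.3 160.3] ((11.31370735168457, 4.242640495300293), 45.0, 38.0) [ 0.6357 -0.1333  0.007 ]
keys side
[342.1 302.8] ((8.43299388885498, 5.099019527435303), 11.309932708740234, 31.5) [ 0.6159 -0.2746  0.007 ]
[318.1 252.8] ((4.992301940917969, 12.75810432434082), 33.690067291259766, 46.0) [ 0.6333 -0.1325  0.007 ]
[343.1 247.4] ((36.769554138183594, 12.727922439575195), 45.0, 206.5) [ 0.702  -0.1455  0.007 ]
wheel top
[376.  211.8] ((30.0, 31.0), 0.0, 728.0) [ 0.4697 -0.3382  0.03  ]
wheel side
[302.2 356.5] ((45.961936950683594, 41.719295501708984), 45.0, 1500.0) [ 0.465  -0.3482  0.03  ]
```

View pics/comp1.png

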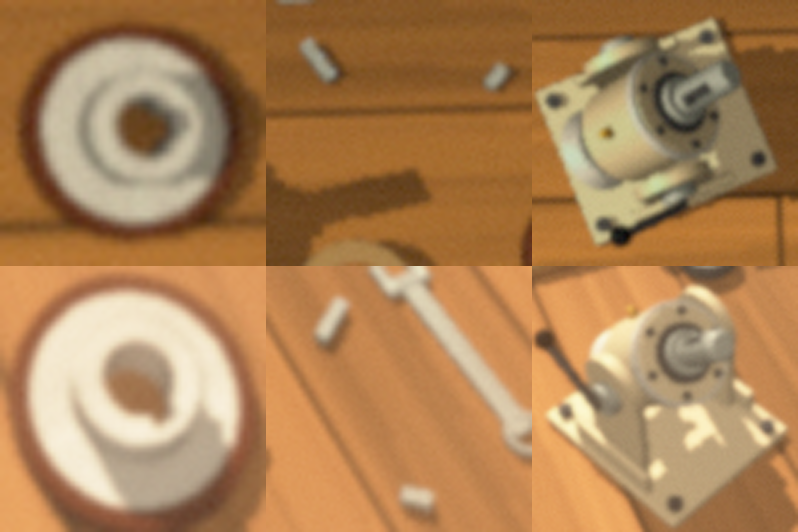

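The composite shows three things:
- **Wheel:** the keyway points right in the top view and lower right in the side view, so roughly towards -y.
- **Key:** it lies diagonally.
- **Keyseat:** it is a dark slot at top pixel (243,198), with the plate corners clear around it.

Next I'll work out the poses.

```bash
python3 - <<'E'
from h import *
T=np.load("top0.npy");S=np.load("side0.npy")
tp=lambda x,y,u,v,k:(u+x/k,v+y/k)
k=266/90; C=[tp(x-532,y,190,165,k) for x,y in[(715,18),(775,165),(598,243),(537,92)]]
P=np.array([onz("top",*c,.012) for c in C]);print(P.round(4),[np.linalg.norm(P[i]-P[i-1]).round(4) for i in range(4)],P.mean(0).round(4))
k=2.66;C=[tp(x-532,y-266,185,150,k) for x,y in[(548,412),(670,525),(785,430)]]
Q=np.array([onz("side",*c,.012) for c in C]);print(Q.round(4),((Q[0]+Q[2])/2).round(4))
# spindle nose tri
print("nose", tri(tp(718-532,342-266,185,150,2.66),tp(728-532,76,190,165,266/90)))
print("bore",tri(tp(138,109,275,329,55*0+266/55),tp(145,125,354,190,266/45)))
for n,f,box in(("top",T,(350,185,402,238)),("side",S,(270,325,332,384))):
    u0,v0,u1,v1=box;h=cv2.cvtColor(f[v0:v1,u0:u1],cv2.COLOR_RGB2HSV).astype(int);g=f[v0:v1,u0:u1].astype(int)
    white=(h[...,1]<90)&(h[...,2]>110)
    red=(g[...,0]-g[...,1]>25)&(g[...,0]<150)&(g[...,1]<75)
    for nm,m in(("white",white),("red",red)):
        cs,_=cv2.findContours(m.astype(np.uint8),0,1);c=max(cs,key=cv2.contourArea);e=cv2.fitEllipse(cv2.convexHull(c))
        print(n,nm,np.round(np.add(e[0],(u0,v0)),1),e[1],onz(n,e[0][0]+u0,e[0][1]+v0,.012).round(4))
# key axis
for n,f,box in(("top",T,(290,148,318,175)),("side",S,(308,240,328,266))):
    u0,v0,u1,v1=box;h=cv2.cvtColor(f[v0:v1,u0:u1],cv2.COLOR_RGB2HSV)
    w=np.clip(120-h[...,1].astype(float),0,60);w[h[...,2]<100]=0;v,u=np.nonzero(w)
    p=np.array([onz(n,a+u0,b+v0,.008)[:2] for a,b in zip(u,v)]);ww=w[v,u];m=(p*ww[:,None]).sum(0)/ww.sum();d=p-m
    ev,V=np.linalg.eigh((d*ww[:,None]).T@d/ww.sum());print("key",n,m.round(4),np.sqrt(ev*12).round(4),np.degrees(np.arctan2(V[1,1],V[0,1])).round(1))
E
```

```text
[[ 0.6059  0.0251  0.012 ]
 [ 0.4526 -0.0318  0.012 ]
 [ 0.3789  0.1492  0.012 ]
 [ 0.5342  0.2099  0.012 ]] [np.float64(0.1981), np.float64(0.1635), np.float64(0.1955), np.float64(0.1667)] [0.4929 0.0881 0.012 ]
[[ 0.3792  0.1525  0.012 ]
 [ 0.4452 -0.0329  0.012 ]
 [ 0.6015  0.0254  0.012 ]] [0.4903 0.0889 0.012 ]
nose (array([0.51873473, 0.01200112, 0.20312365]), [np.float64(0.000817246060153706), np.float64(0.0008172460601535452)])
bore (array([ 0.47035765, -0.34291752,  0.04029118]), [np.float64(0.00027709675444690903), np.float64(0.00027709675444687884)])
top white [375.9 211.7] (30.372230529785156, 31.974945068359375) [ 0.4714 -0.3431  0.012 ]
top red [377.  212.1] (36.738826751708984, 41.0014762878418) [ 0.4699 -0.3461  0.012 ]
side white [302.2 356.5] (42.47211837768555, 46.52190399169922) [ 0.4692 -0.3441  0.012 ]
side red [314.4 379.2] (4.433616638183594, 13.873941421508789) [ 0.4706 -0.394   0.012 ]
key top [ 0.6348 -0.1336] [0.0134 0.0368] -144.8
key side [ 0.6327 -0.1331] [0.0125 0.0387] -144.4
```

```bash
cat >> h.py <<'E'
TH=np.radians(-69.1)
u=np.array([np.cos(TH),np.sin(TH),0]);s=.5**.5;Z=np.array([0,0,1.])
d=s*u+s*Z;X=-s*u+s*Z;Y=np.cross(d,X)
SH=np.array([.4916,.0885,0])+.041*u+.155*Z
A=np.array([X,Y,d]).T   # shoulder axes
def down(yaw):
    x=np.array([np.cos(yaw),np.sin(yaw),0]);return np.array([x,np.cross(-Z,x),-Z]).T
def keyR(th):  # tool: z=-e, x=-d  (un-tilted yaw 110.9)
    e=np.cos(th)*X+np.sin(th)*Y;return np.array([-d,np.cross(-e,-d),-e]).T
def plan(p,R=None):
    o=get_obs();D=(np.array(p)-o["tcp_pos"])/.06
    Rn=Ro.from_rotvec(o["orientation"]);w=np.zeros(3) if R is None else np.degrees((Ro.from_matrix(R)*Rn.inv()).as_rotvec())/10
    n=int(np.ceil(max(np.linalg.norm(D)/1.04,np.linalg.norm(w)/1.06,np.abs(D).max(),np.abs(w).max(),1)))
    print("rows",n,"shift",(D/n).round(3),"turn",(w/n).round(3))
def st():
    o=get_obs();M=Ro.from_rotvec(o["orientation"]).as_matrix();q=A.T@(o["tcp_pos"]-SH)
    print("t",round(o["clock"],2),"p",o["tcp_pos"].round(4),"in shoulder mm",(q*1e3).round(1),"F",o["contact_force"].round(1),"F_sh",(A.T@o["contact_force"]).round(1),"w",round(o["grip_width"],4),"j",o["joints"].round(2))
    return o,M
E
python3 - <<'E'
from h import *
plan([.634,-.1333,.09],down(np.radians(35.4)))
T=np.load("top0.npy");S=np.load("side0.npy")
for n in("top","side"):
    for nm,q in(("sh",[0,0,0]),("nose",[0,0,63]),("seat-.2",A.T@0+np.array([13*np.cos(.2),-13*np.sin(.2),27])),("seat0",[13,0,27]),("seat.4",[13*np.cos(.4),13*np.sin(.4),27])):
        print(n,nm,np.round(proj(n,SH+A@(np.array(q)/1e3)),1))
a=cv2.resize(T[178:218,228:278,::-1],(750,600),interpolation=cv2.INTER_CUBIC)[:, :400]
b=cv2.resize(S[160:200,225:275,::-1],(750,600),interpolation=cv2.INTER_CUBIC)[:, 150:550]
cv2.imwrite("pics/slot.png",np.hstack([a,b]))
E
```

```text
rows 10 shift [ 0.605  0.807 -0.234] turn [-0.001 -0.001  0.117]Traceback (most recent call last):
  File "<stdin>", line 5, in <module>
ValueError: matmul: Input operand 1 does not have enough dimensions (has 0, gufunc core with signature (n?,k),(k,m?)->(n?,m?) requires 1)
```

```bash
python3 -m jog '[{"x":0.605,"y":0.807,"z":-0.1,"rz":0.117,"jaw":-0.1},{"x":0.605,"y":0.807,"z":-0.1,"rz":0.117,"jaw":-0.1},{"x":0.605,"y":0.807,"z":-0.1,"rz":0.117,"jaw":-0.1},{"x":0.605,"y":0.807,"z":-0.1,"rz":0.117,"jaw":-0.1},{"x":0.605,"y":0.807,"z":-0.1,"rz":0.117,"jaw":-0.1},{"x":0.605,"y":0.807,"z":-0.2,"rz":0.117,"jaw":-0.1},{"x":0.605,"y":0.807,"z":-0.4,"rz":0.117,"jaw":-0.1},{"x":0.605,"y":0.807,"z":-0.4,"rz":0.117,"jaw":-0.1}]' 30
python3 - <<'E'
from h import *
plan([.634,-.1333,.06],down(np.radians(35.4)))
T=np.load("top0.npy");S=np.load("side0.npy")
for n in("top","side"):
    for nm,q in(("sh",[0,0,0]),("nose",[0,0,63]),("seat-.2",[13*np.cos(.2),-13*np.sin(.2),27]),("seat0",[13,0,27]),("seat.4",[13*np.cos(.4),13*np.sin(.4),27])):
        print(n,nm,np.round(proj(n,SH+A@(np.array(q)/1e3)),1))
a=cv2.resize(T[178:218,228:278,::-1],(750,600),interpolation=cv2.INTER_CUBIC)[:, :400]
b=cv2.resize(S[160:200,225:275,::-1],(750,600),interpolation=cv2.INTER_CUBIC)[:, 150:550]
cv2.imwrite("pics/slot.png",np.hstack([a,b]))
E
```

```text
rows 11 shift [ 0.55   0.734 -0.258] turn [-0.001 -0.     0.106]
top sh [242.4 198.4]
top nose [257.5 189.9]
top seat-.2 [245.1 194.8]
top seat0 [245.4 195.7]
top seat.4 [246.4 197.4]
side sh [244.5 182.6]
side nose [257.2 180.1]
side seat-.2 [247.9 176.6]
side seat0 [247.1 177.1]
side seat.4 [245.8 178.5]validation failed for argument at $[0]...
```

View pics/slot.png

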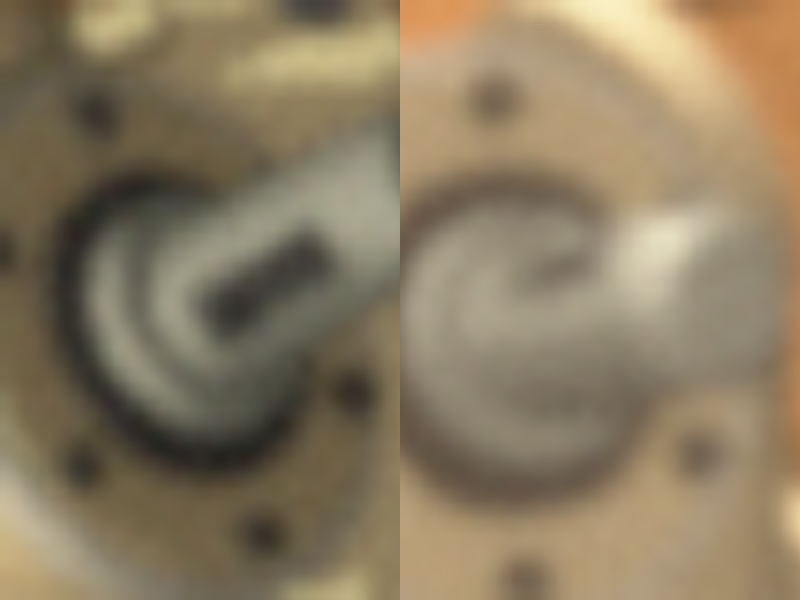

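The slot shows dark at zoomed (268,283), which is top pixel (245.9,196.9). That puts θ at about +0.27 rad. The jog call was refused, so I'll give all seven numbers per row.

```bash
python3 -m jog '[{"rx":0,"ry":0,"rz":0.117,"x":0.605,"y":0.807,"z":-0.1,"jaw":-0.1},{"rx":0,"ry":0,"rz":0.117,"x":0.605,"y":0.807,"z":-0.1,"jaw":-0.1},{"rx":0,"ry":0,"rz":0.117,"x":0.605,"y":0.807,"z":-0.1,"jaw":-0.1},{"rx":0,"ry":0,"rz":0.117,"x":0.605,"y":0.807,"z":-0.1,"jaw":-0.1},{"rx":0,"ry":0,"rz":0.117,"x":0.605,"y":0.807,"z":-0.1,"jaw":-0.1},{"rx":0,"ry":0,"rz":0.117,"x":0.605,"y":0.807,"z":-0.2,"jaw":-0.1},{"rx":0,"ry":0,"rz":0.117,"x":0.605,"y":0.807,"z":-0.4,"jaw":-0.1},{"rx":0,"ry":0,"rz":0.117,"x":0.605,"y":0.807,"z":-0.4,"jaw":-0.1}]' 30
python3 - <<'E'
from h import *
st();plan([.634,-.1333,.035],down(np.radians(35.4)))
E
```

```text
clock: 1.1
tcp_pos: [0.5597, -0.233, 0.1425]
orientation: [3.011, 0.895, 0.0]
contact_force: [0.8, -0.3, -0.0]
grip_width: 0.0387
gripper_force: 0.0
t 1.1 p [ 0.5597 -0.233   0.1425] in shoulder mm [-209.4   51.1  191.8] F [ 0.8 -0.3 -0. ] F_sh [-0.4 -0.6  0.4] w 0.0387 j [ 0.41  0.47 -0.16  1.8   0.09  0.88 -0.78]
rows 3 shift [ 0.413  0.554 -0.597] turn [0.    0.    0.077]
```

```bash
python3 -m jog '[{"rx":0,"ry":0,"rz":0.07,"x":0.413,"y":0.554,"z":-0.5,"jaw":-0.3},{"rx":0,"ry":0,"rz":0.07,"x":0.413,"y":0.554,"z":-0.6,"jaw":-0.3},{"rx":0,"ry":0,"rz":0.07,"x":0.4,"y":0.55,"z":-0.6,"jaw":-0.3},{"rx":0,"ry":0,"rz":0,"x":0,"y":0,"z":0,"jaw":-0.3}]' 30
python3 - <<'E'
from h import *
st();plan([.634,-.1333,.006],down(np.radians(35.4)))
f=grab_frame("top");g=grab_frame("side")
cv2.imwrite("pics/a.png",np.hstack([cv2.resize(f[130:190,270:330,::-1],(400,400)),cv2.resize(g[220:280,285:345,::-1],(400,400))]))
E
```

```text
clock: 1.6
tcp_pos: [0.6318, -0.1294, 0.0375]
orientation: [-2.987, -0.957, 0.006]
contact_force: [-0.3, -0.3, 0.5]
grip_width: 0.03
gripper_force: 0.0
t 1.6 p [ 0.6318 -0.1294  0.0375] in shoulder mm [-233.4  -53.2   67.3] F [-0.3 -0.3  0.5] F_sh [0.2 0.4 0.5] w 0.03 j [ 0.22  0.66 -0.16  1.75  0.14  0.75 -0.96]
rows 1 shift [ 0.037 -0.064 -0.526] turn [-0.022 -0.029 -0.015]
```

View pics/a.png

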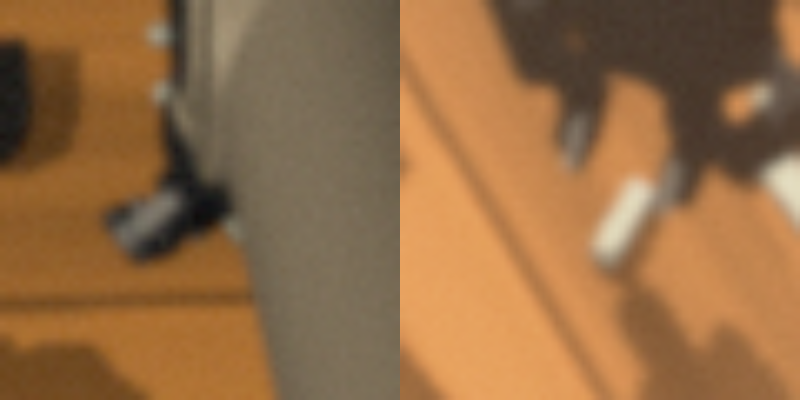

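In the side view the fingers straddle the key with it between them. Next: descend and close.

```bash
python3 -m jog '[{"rx":-0.02,"ry":-0.03,"rz":-0.01,"x":0.037,"y":-0.064,"z":-0.3,"jaw":-0.3},{"rx":0,"ry":0,"rz":0,"x":0,"y":0,"z":-0.22,"jaw":-0.3},{"rx":0,"ry":0,"rz":0,"x":0,"y":0,"z":0,"jaw":-0.6},{"rx":0,"ry":0,"rz":0,"x":0,"y":0,"z":0,"jaw":-1},{"rx":0,"ry":0,"rz":0,"x":0,"y":0,"z":0,"jaw":-1},{"rx":0,"ry":0,"rz":0,"x":0,"y":0,"z":0,"jaw":-1}]' 40
python3 - <<'E'
from h import *
st()
E
```

```text
clock: 2.45
tcp_pos: [0.635, -0.1389, 0.0105]
orientation: [2.991, 0.945, 0.007]
contact_force: [0.9, 0.3, -0.2]
grip_width: 0.0065
gripper_force: 39.0
t 2.45 p [ 0.635  -0.1389  0.0105] in shoulder mm [-259.6  -52.8   55.2] F [ 0.9  0.3 -0.2] F_sh [-0.2 -0.9 -0.1] w 0.0065 j [ 0.22  0.7  -0.15  1.76  0.15  0.69 -0.97]
```

```bash
python3 -m jog '[{"rx":0,"ry":0,"rz":0,"x":0,"y":0,"z":0,"jaw":-1}]'
python3 - <<'E'
from h import *
st()
f=grab_frame("top");g=grab_frame("side")
cv2.imwrite("pics/b.png",np.hstack([cv2.resize(f[140:180,280:320,::-1],(400,400)),cv2.resize(g[230:270,295:335,::-1],(400,400))]))
E
```

```text
clock: 2.58
tcp_pos: [0.6348, -0.1389, 0.0103]
orientation: [2.991, 0.945, 0.007]
contact_force: [-0.6, 0.4, -0.0]
grip_width: 0.0064
gripper_force: 39.0
t 2.58 p [ 0.6348 -0.1389  0.0103] in shoulder mm [-259.7  -52.7   55. ] F [-0.6  0.4 -0. ] F_sh [ 0.4  0.4 -0.4] w 0.0064 j [ 0.22  0.7  -0.15  1.76  0.15  0.69 -0.97]
```

View pics/b.png

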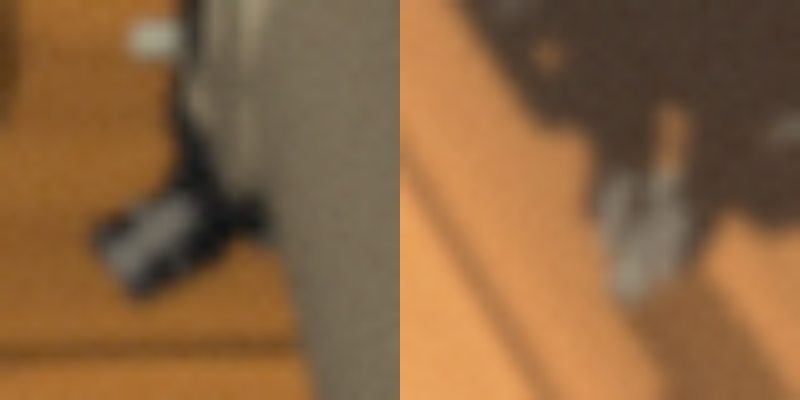

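The grip looks shallow: TCP z is 10.3 mm and the opening is below 10. I'll reopen, go lower and grip again.

```bash
python3 -m jog '[{"rx":0,"ry":0,"rz":0,"x":0,"y":0,"z":0,"jaw":-0.5},{"rx":0,"ry":0,"rz":0,"x":0,"y":0,"z":0,"jaw":-0.4},{"rx":0,"ry":0,"rz":0,"x":0,"y":0,"z":-0.04,"jaw":-0.4},{"rx":0,"ry":0,"rz":0,"x":0,"y":0,"z":-0.04,"jaw":-0.4},{"rx":0,"ry":0,"rz":0,"x":0,"y":0,"z":0,"jaw":-0.4}]' 
python3 - <<'E'
from h import *
st();plan([.634,-.1333,.006],down(np.radians(35.4)))
g=grab_frame("side");f=grab_frame("top")
cv2.imwrite("pics/c.png",np.hstack([cv2.resize(f[140:180,280:320,::-1],(400,400)),cv2.resize(g[230:270,295:335,::-1],(400,400))]))
E
```

```text
clock: 3.3
tcp_pos: [0.6344, -0.1389, 0.0048]
orientation: [2.991, 0.945, 0.005]
contact_force: [0.3, -0.3, 0.1]
grip_width: 0.0253
gripper_force: 0.0
t 3.3 p [ 0.6344 -0.1389  0.0048] in shoulder mm [-263.4  -52.3   51. ] F [ 0.3 -0.3  0.1] F_sh [-0.2 -0.2  0.3] w 0.0253 j [ 0.22  0.71 -0.15  1.76  0.15  0.68 -0.97]
rows 1 shift [-0.007  0.093  0.019] turn [0.019 0.027 0.033]
```

View pics/c.png

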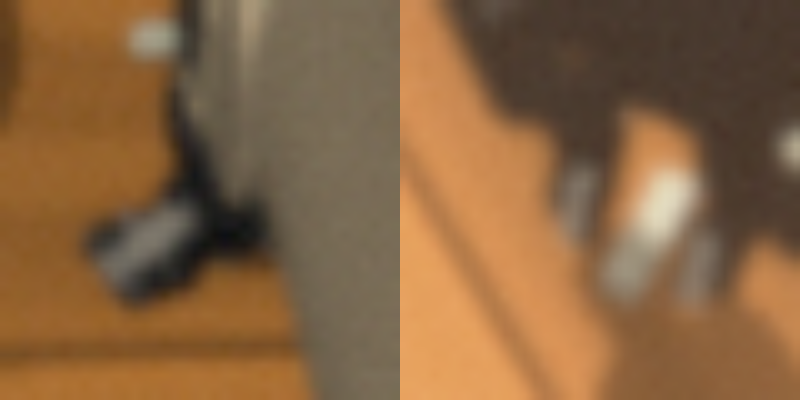

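The key lies between the fingers, centred near side pixel (320,253). Next: close on it and lift.

```bash
python3 -m jog '[{"rx":0,"ry":0,"rz":0,"x":0,"y":0,"z":0.015,"jaw":-1},{"rx":0,"ry":0,"rz":0,"x":0,"y":0,"z":0,"jaw":-1},{"rx":0,"ry":0,"rz":0,"x":0,"y":0,"z":0,"jaw":-1},{"rx":0,"ry":0,"rz":0,"x":0,"y":0,"z":0,"jaw":-1}]' 60
python3 - <<'E'
from h import *
st()
E
```

```text
clock: 3.9
tcp_pos: [0.6348, -0.1389, 0.0063]
orientation: [2.991, 0.945, 0.007]
contact_force: [-0.0, 0.3, 2.0]
grip_width: 0.0071
gripper_force: 58.9
t 3.9 p [ 0.6348 -0.1389  0.0063] in shoulder mm [-262.5  -52.7   52.2] F [-0.   0.3  2. ] F_sh [ 1.6 -0.1  1.3] w 0.0071 j [ 0.22  0.7  -0.15  1.76  0.15  0.69 -0.97]
```

```bash
python3 -m jog '[{"rx":0,"ry":0,"rz":0,"x":0,"y":0,"z":0.5,"jaw":-1},{"rx":0,"ry":0,"rz":0,"x":0,"y":0,"z":0.9,"jaw":-1},{"rx":0,"ry":0,"rz":0,"x":0,"y":0,"z":0.95,"jaw":-1},{"rx":0,"ry":0,"rz":0,"x":0,"y":0,"z":0.95,"jaw":-1},{"rx":0,"ry":0,"rz":0,"x":0,"y":0,"z":0.5,"jaw":-1}]' 
python3 - <<'E'
from h import *
st();th=.27;e=np.cos(th)*X+np.sin(th)*Y
print(SH,SH+.063*d); plan(SH+.027*d+.055*e,keyR(th))
E
```

```text
clock: 4.53
tcp_pos: [0.6358, -0.139, 0.238]
orientation: [2.989, 0.944, 0.013]
contact_force: [-0.3, 0.2, -1.2]
grip_width: 0.0074
gripper_force: 58.7
t 4.53 p [ 0.6358 -0.139   0.238 ] in shoulder mm [-99.  -53.6 216.4] F [-0.3  0.2 -1.2] F_sh [-0.6  0.2 -1.1] w 0.0074 j [ 0.25  0.43 -0.18  1.61  0.09  1.1  -0.91]
[0.50622626 0.05019762 0.155     ] [0.52211813 0.00858093 0.19954773]
rows 9 shift [-0.278  0.373 -0.049] turn [-0.57  -0.005  0.855]
```

```bash
python3 -m jog '[{"rx":-0.57,"ry":0,"rz":0.855,"x":-0.278,"y":0.373,"z":0.2,"jaw":-1},{"rx":-0.57,"ry":0,"rz":0.855,"x":-0.278,"y":0.373,"z":0.2,"jaw":-1},{"rx":-0.57,"ry":0,"rz":0.855,"x":-0.278,"y":0.373,"z":0.2,"jaw":-1},{"rx":-0.57,"ry":0,"rz":0.855,"x":-0.278,"y":0.373,"z":0.2,"jaw":-1},{"rx":-0.57,"ry":0,"rz":0.855,"x":-0.278,"y":0.373,"z":0.1,"jaw":-1},{"rx":-0.57,"ry":0,"rz":0.855,"x":-0.278,"y":0.373,"z":0,"jaw":-1},{"rx":-0.57,"ry":0,"rz":0.855,"x":-0.278,"y":0.373,"z":0,"jaw":-1},{"rx":-0.57,"ry":0,"rz":0.855,"x":-0.278,"y":0.373,"z":-0.1,"jaw":-1}]' 
python3 - <<'E'
from h import *
st();th=.27;e=np.cos(th)*X+np.sin(th)*Y
plan(SH+.027*d+.045*e,keyR(th))
E
```

```text
clock: 5.52
tcp_pos: [0.5009, 0.0415, 0.2827]
orientation: [1.426, 1.944, -0.275]
contact_force: [0.0, 0.5, -1.4]
grip_width: 0.0072
gripper_force: 58.8
t 5.53 p [0.5009 0.0415 0.2827] in shoulder mm [85.9  8.  94.7] F [ 0.   0.5 -1.4] F_sh [-0.7 -0.2 -1.3] w 0.0072 j [-0.29  0.14 -0.43  2.13  0.91  1.16 -0.91]
rows 2 shift [-0.084  0.127 -0.649] turn [-0.259 -0.011  0.428]
```

```bash
python3 -m jog '[{"rx":-0.26,"ry":0,"rz":0.43,"x":-0.084,"y":0.127,"z":-0.5,"jaw":-1},{"rx":-0.26,"ry":0,"rz":0.43,"x":-0.084,"y":0.127,"z":-0.5,"jaw":-1},{"rx":0,"ry":0,"rz":0,"x":0,"y":0,"z":-0.2,"jaw":-1},{"rx":0,"ry":0,"rz":0,"x":0,"y":0,"z":0,"jaw":-1}]' 
python3 - <<'E'
from h import *
o,M=st();th=.27;e=np.cos(th)*X+np.sin(th)*Y
plan(SH+.027*d+.045*e,keyR(th))
f=grab_frame("top");g=grab_frame("side")
for n in("top","side"):
  print(n,[np.round(proj(n,SH+.001*A@np.array(q)),1) for q in((0,0,0),(0,0,63),(13*np.cos(th),13*np.sin(th),27))],np.round(proj(n,o["tcp_pos"]),1))
cv2.imwrite("pics/d.png",np.hstack([cv2.resize(f[170:220,220:270,::-1],(400,400),interpolation=2),cv2.resize(g[150:200,225:275,::-1],(400,400),interpolation=2)]))
E
```

```text
clock: 6.02
tcp_pos: [0.4914, 0.055, 0.21]
orientation: [1.224, 1.999, -0.294]
contact_force: [0.3, -0.5, -0.4]
grip_width: 0.0075
gripper_force: 58.8
t 6.03 p [0.4914 0.055  0.21  ] in shoulder mm [45.7 12.2 32. ] F [ 0.3 -0.5 -0.4] F_sh [-0.7 -0.1  0.1] w 0.0075 j [-0.36  0.26 -0.45  2.26  1.1   1.11 -1.09]
rows 1 shift [-0.008  0.029 -0.087] turn [-0.006 -0.034  0.041]
top [array([242.4, 198.4]), array([257.5, 189.9]), array([246. , 196.9])] [239.7 201.8]
side [array([244.5, 182.6]), array([257.2, 180.1]), array([246.2, 178. ])] [237.5 168. ]
```

View pics/d.png

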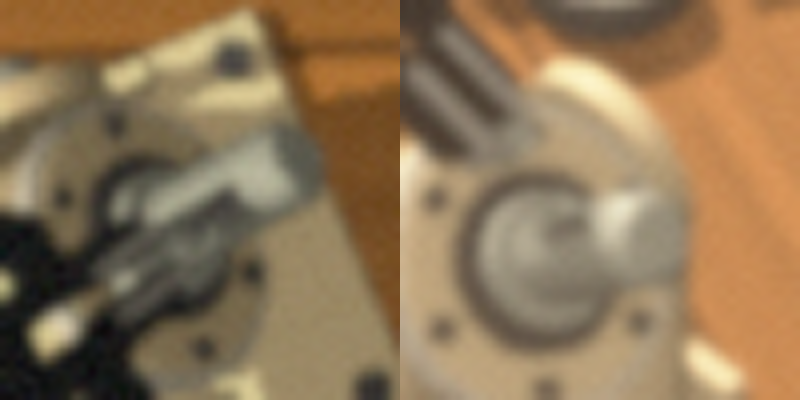

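The top and side views show the key held between the fingers above the slot. The nose sits at side pixel (257,180), matching the model. I'll tilt the key so its lower end leads and feel for the slot.

```bash
cat >> h.py <<'E'
def kp(a,r,th,tilt,y=0):
    "pose with key's lower bottom edge at axial a, radius r (mm)"
    R0=keyR(th);e=-R0[:,2];R=Ro.from_rotvec(-R0[:,1]*np.radians(tilt)).as_matrix()@R0
    if R[:,0]@e>0: R=Ro.from_rotvec(R0[:,1]*np.radians(tilt)).as_matrix()@R0
    return SH+(a*d+r*e+y*R0[:,1])/1e3-R@np.array([20.35,0,6.3])/1e3,R
def cs(th):  # state of corner in seat axes: axial, radial, lateral
    o,M=st();c=o["tcp_pos"]+M@np.array([20.35,0,6.3])/1e3-SH;R0=keyR(th)
    print("corner ax,rad,lat mm",(np.array([c@d,-c@R0[:,2],c@R0[:,1]])*1e3).round(2),"F ax,rad,lat",np.round([o["contact_force"]@d,-o["contact_force"]@R0[:,2],o["contact_force"]@R0[:,1]],1),"tilt",np.degrees(np.arcsin(-M[:,0]@-R0[:,2])).round(1))
    print("unit e/60mm",(-R0[:,2]/60).round(4),"d",(d/60).round(4),"lat",(R0[:,1]/60).round(4),"per mm")
E
python3 - <<'E'
from h import *
p,R=kp(13,22,.27,10);cs(.27);plan(p,R)
E
```

```text
t 6.12 p [0.4921 0.0552 0.2111] in shoulder mm [46.6 11.4 32.8] F [-0.2  0.5 -0.1] F_sh [ 0.3  0.1 -0.5] w 0.0072 j [-0.36  0.26 -0.45  2.26  1.1   1.11 -1.09]
corner ax,rad,lat mm [12.45 41.68  1.43] F ax,rad,lat [-0.5  0.3  0. ] tilt -0.1
unit e/60mm [-0.0082  0.009   0.0114] d [ 0.0042 -0.011   0.0118] lat [0.0139 0.0087 0.0031] per mm
rows 1 shift [ 0.11  -0.149 -0.199] turn [-0.848 -0.538 -0.145]
```

```bash
python3 -m jog '[{"rx":-0.42,"ry":-0.27,"rz":-0.07,"x":0.055,"y":-0.075,"z":-0.1,"jaw":-1},{"rx":-0.42,"ry":-0.27,"rz":-0.07,"x":0.055,"y":-0.075,"z":-0.1,"jaw":-1},{"rx":0,"ry":0,"rz":0,"x":0,"y":0,"z":0,"jaw":-1},{"rx":0,"ry":0,"rz":0,"x":0,"y":0,"z":0,"jaw":-1}]' 
python3 - <<'E'
from h import *
p,R=kp(13,17,.27,10);cs(.27);plan(p,R)
E
```

```text
clock: 6.62
tcp_pos: [0.4982, 0.0464, 0.1989]
orientation: [1.15, 1.85, -0.378]
contact_force: [0.3, 0.5, 0.1]
grip_width: 0.007
gripper_force: 58.8
t 6.62 p [0.4982 0.0464 0.1989] in shoulder mm [30.6  8.8 31.5] F [0.3 0.5 0.1] F_sh [ 0.4 -0.5 -0.2] w 0.007 j [-0.45  0.38 -0.43  2.27  1.23  1.27 -1.29]
corner ax,rad,lat mm [12.56 22.12 -0.35] F ax,rad,lat [-0.2  0.2  0.5] tilt 9.8
unit e/60mm [-0.0082  0.009   0.0114] d [ 0.0042 -0.011   0.0118] lat [0.0139 0.0087 0.0031] per mm
rows 1 shift [ 0.048 -0.047 -0.052] turn [-0.012 -0.006 -0.01 ]
```

```bash
python3 -m jog '[{"rx":0,"ry":0,"rz":0,"x":0.034,"y":-0.038,"z":-0.046,"jaw":-1},{"rx":0,"ry":0,"rz":0,"x":0.01,"y":-0.01,"z":-0.012,"jaw":-1},{"rx":0,"ry":0,"rz":0,"x":0.01,"y":-0.01,"z":-0.012,"jaw":-1},{"rx":0,"ry":0,"rz":0,"x":0.01,"y":-0.01,"z":-0.012,"jaw":-1},{"rx":0,"ry":0,"rz":0,"x":0,"y":0,"z":0,"jaw":-1}]' 
python3 - <<'E'
from h import *
cs(.27)
E
```

```text
clock: 7.25
tcp_pos: [0.5016, 0.0422, 0.1932]
orientation: [1.148, 1.85, -0.38]
contact_force: [-0.1, -0.2, -0.2]
grip_width: 0.0069
gripper_force: 58.8
t 7.25 p [0.5016 0.0422 0.1932] in shoulder mm [22.9  7.2 31.1] F [-0.1 -0.2 -0.2] F_sh [-0.3  0.2 -0.1] w 0.0069 j [-0.44  0.4  -0.42  2.28  1.24  1.27 -1.3 ]
corner ax,rad,lat mm [12.14 14.25 -0.84] F ax,rad,lat [-0.1 -0.2 -0.2] tilt 9.9
unit e/60mm [-0.0082  0.009   0.0114] d [ 0.0042 -0.011   0.0118] lat [0.0139 0.0087 0.0031] per mm
```

```bash
python3 -m jog '[{"rx":0,"ry":0,"rz":0,"x":0.008,"y":-0.009,"z":-0.011,"jaw":-1},{"rx":0,"ry":0,"rz":0,"x":0.008,"y":-0.009,"z":-0.011,"jaw":-1},{"rx":0,"ry":0,"rz":0,"x":0.008,"y":-0.009,"z":-0.011,"jaw":-1},{"rx":0,"ry":0,"rz":0,"x":0,"y":0,"z":0,"jaw":-1}]' 
python3 - <<'E'
from h import *
cs(.27)
E
```

```text
clock: 7.75
tcp_pos: [0.5031, 0.0406, 0.1912]
orientation: [1.148, 1.85, -0.38]
contact_force: [0.5, -0.1, -0.0]
grip_width: 0.0075
gripper_force: 58.8
t 7.75 p [0.5031 0.0406 0.1912] in shoulder mm [20.   6.4 31.1] F [ 0.5 -0.1 -0. ] F_sh [-0.2 -0.4  0.2] w 0.0075 j [-0.44  0.4  -0.42  2.28  1.25  1.26 -1.3 ]
corner ax,rad,lat mm [12.16 11.3  -0.85] F ax,rad,lat [ 0.2 -0.3  0.4] tilt 9.9
unit e/60mm [-0.0082  0.009   0.0114] d [ 0.0042 -0.011   0.0118] lat [0.0139 0.0087 0.0031] per mm
```

```bash
python3 -m jog '[{"rx":0,"ry":0,"rz":0,"x":0.008,"y":-0.009,"z":-0.011,"jaw":-1},{"rx":0,"ry":0,"rz":0,"x":0.008,"y":-0.009,"z":-0.011,"jaw":-1},{"rx":0,"ry":0,"rz":0,"x":0,"y":0,"z":0,"jaw":-1}]' 
python3 - <<'E'
from h import *
cs(.27)
E
```

```text
clock: 8.12
tcp_pos: [0.504, 0.0397, 0.19]
orientation: [1.147, 1.85, -0.379]
contact_force: [-1.2, 0.8, 0.9]
grip_width: 0.007
gripper_force: 59.0
t 8.12 p [0.504  0.0397 0.19  ] in shoulder mm [18.3  5.8 31.1] F [-1.2  0.8  0.9] F_sh [ 1.5  0.9 -0.2] w 0.007 j [-0.44  0.4  -0.42  2.28  1.25  1.26 -1.31]
corner ax,rad,lat mm [12.19  9.51 -0.73] F ax,rad,lat [-0.2  1.7 -0.4] tilt 9.9
unit e/60mm [-0.0082  0.009   0.0114] d [ 0.0042 -0.011   0.0118] lat [0.0139 0.0087 0.0031] per mm
```

Contact comes at radius 9.5, which is the slot floor. Next: slide down the slope to its lower end wall.

```bash
python3 -m jog '[{"rx":0,"ry":0,"rz":0,"x":-0.0083,"y":0.022,"z":-0.0236,"jaw":-1},{"rx":0,"ry":0,"rz":0,"x":-0.0042,"y":0.011,"z":-0.0118,"jaw":-1},{"rx":0,"ry":0,"rz":0,"x":-0.0042,"y":0.011,"z":-0.0118,"jaw":-1},{"rx":0,"ry":0,"rz":0,"x":0,"y":0,"z":0,"jaw":-1}]' 
python3 - <<'E'
from h import *
cs(.27)
E
```

```text
clock: 8.62
tcp_pos: [0.5035, 0.0409, 0.1885]
orientation: [1.148, 1.845, -0.382]
contact_force: [-0.3, -2.6, 8.4]
grip_width: 0.007
gripper_force: 59.2
t 8.62 p [0.5035 0.0409 0.1885] in shoulder mm [18.3  5.9 29.2] F [-0.3 -2.6  8.4] F_sh [4.3 1.2 7.6] w 0.007 j [-0.44  0.41 -0.42  2.28  1.25  1.27 -1.32]
corner ax,rad,lat mm [10.24  9.37 -0.82] F ax,rad,lat [ 7.6  4.5 -0.1] tilt 10.2
unit e/60mm [-0.0082  0.009   0.0114] d [ 0.0042 -0.011   0.0118] lat [0.0139 0.0087 0.0031] per mm
```

```bash
python3 -m jog '[{"rx":0,"ry":0,"rz":0,"x":0.006,"y":-0.023,"z":0.036,"jaw":-1},{"rx":0,"ry":0,"rz":0,"x":0,"y":0,"z":0,"jaw":-1}]' 
python3 - <<'E'
from h import *
cs(.27);p,R=kp(10.7,9.7,.27,0,-.8);plan(p,R)
E
```

```text
clock: 8.88
tcp_pos: [0.5033, 0.0409, 0.1891]
orientation: [1.148, 1.85, -0.379]
contact_force: [0.3, -0.2, 0.7]
grip_width: 0.0073
gripper_force: 58.8
t 8.88 p [0.5033 0.0409 0.1891] in shoulder mm [18.7  6.  29.5] F [ 0.3 -0.2  0.7] F_sh [ 0.3 -0.2  0.7] w 0.0073 j [-0.44  0.41 -0.42  2.28  1.25  1.26 -1.31]
corner ax,rad,lat mm [10.49  9.92 -0.83] F ax,rad,lat [0.7 0.3 0.3] tilt 9.9
unit e/60mm [-0.0082  0.009   0.0114] d [ 0.0042 -0.011   0.0118] lat [0.0139 0.0087 0.0031] per mm
rows 1 shift [ 0.036 -0.05  -0.022] turn [0.828 0.511 0.171]
```

```bash
python3 -m jog '[{"rx":0.276,"ry":0.17,"rz":0.057,"x":0.012,"y":-0.017,"z":-0.007,"jaw":-1},{"rx":0.276,"ry":0.17,"rz":0.057,"x":0.012,"y":-0.017,"z":-0.007,"jaw":-1},{"rx":0.276,"ry":0.17,"rz":0.057,"x":0.012,"y":-0.017,"z":-0.007,"jaw":-1},{"rx":0,"ry":0,"rz":0,"x":0,"y":0,"z":0,"jaw":-1}]' 
python3 - <<'E'
from h import *
cs(.27)
E
```

```text
clock: 9.38
tcp_pos: [0.5057, 0.0374, 0.1884]
orientation: [1.217, 1.995, -0.287]
contact_force: [1.7, 0.3, 0.2]
grip_width: 0.0071
gripper_force: 58.8
t 9.38 p [0.5057 0.0374 0.1884] in shoulder mm [15.3  5.  31.9] F [1.7 0.3 0.2] F_sh [-0.1 -1.6  0.4] w 0.0071 j [-0.33  0.3  -0.43  2.27  1.19  1.07 -1.15]
corner ax,rad,lat mm [11.6   9.76 -0.7 ] F ax,rad,lat [ 0.4 -0.5  1.6] tilt 0.1
unit e/60mm [-0.0082  0.009   0.0114] d [ 0.0042 -0.011   0.0118] lat [0.0139 0.0087 0.0031] per mm
```

```bash
python3 -m jog '[{"rx":0,"ry":0,"rz":0,"x":0.0167,"y":0.0104,"z":0.0037,"jaw":-1},{"rx":0,"ry":0,"rz":0,"x":0,"y":0,"z":0,"jaw":-1}]' 
python3 -c "from h import *;cs(.27)" | grep corner
python3 -m jog '[{"rx":0,"ry":0,"rz":0,"x":-0.0167,"y":-0.0104,"z":-0.0037,"jaw":-1},{"rx":0,"ry":0,"rz":0,"x":-0.0167,"y":-0.0104,"z":-0.0037,"jaw":-1},{"rx":0,"ry":0,"rz":0,"x":0,"y":0,"z":0,"jaw":-1}]' 
python3 -c "from h import *;cs(.27)" | grep corner
```

```text
clock: 9.62
tcp_pos: [0.5064, 0.0388, 0.1878]
orientation: [1.214, 1.997, -0.288]
contact_force: [0.1, 0.4, 1.2]
grip_width: 0.0072
gripper_force: 58.9
corner ax,rad,lat mm [10.37  9.78  0.37] F ax,rad,lat [0.6 1.  0.5] tilt 0.1
clock: 10.0
tcp_pos: [0.5051, 0.0382, 0.1878]
orientation: [1.214, 1.997, -0.285]
contact_force: [3.2, 2.7, -0.3]
grip_width: 0.0069
gripper_force: 58.7
corner ax,rad,lat mm [10.5  10.15 -0.95] F ax,rad,lat [-1.2 -0.3  4. ] tilt -0.0
```

```bash
python3 -m jog '[{"rx":0,"ry":0,"rz":0,"x":0.011,"y":0.007,"z":0.0025,"jaw":-1},{"rx":0,"ry":0,"rz":0,"x":0,"y":0,"z":0,"jaw":-0.8},{"rx":0,"ry":0,"rz":0,"x":0,"y":0,"z":0,"jaw":-0.6},{"rx":0,"ry":0,"rz":0,"x":0,"y":0,"z":0,"jaw":-0.6},{"rx":0,"ry":0,"rz":0,"x":0,"y":0,"z":0,"jaw":-0.6},{"rx":0,"ry":0,"rz":0,"x":-0.082,"y":0.09,"z":0.114,"jaw":-0.6},{"rx":0,"ry":0,"rz":0,"x":-0.082,"y":0.09,"z":0.114,"jaw":-1},{"rx":0,"ry":0,"rz":0,"x":0,"y":0,"z":0,"jaw":-1}]' 20
python3 -m jog '[{"rx":0,"ry":0,"rz":0,"x":0,"y":0,"z":0,"jaw":-1},{"rx":0,"ry":0,"rz":0,"x":0,"y":0,"z":0,"jaw":-1},{"rx":0,"ry":0,"rz":0,"x":0,"y":0,"z":0,"jaw":-1}]'
python3 - <<'E'
from h import *
cs(.27);o=get_obs();e=-keyR(.27)[:,2];q=o["tcp_pos"]-SH;print(q@e,q@d,q@keyR(.27)[:,1])
plan(SH+.026*d+.022*e,keyR(.27))
E
```

```text
clock: 11.0
tcp_pos: [0.4954, 0.0495, 0.2024]
orientation: [1.215, 1.997, -0.285]
contact_force: [0.6, 0.1, -0.7]
grip_width: 0.0003
gripper_force: 0.0
clock: 11.38
tcp_pos: [0.4953, 0.0482, 0.2014]
orientation: [1.216, 1.997, -0.288]
contact_force: [0.6, 0.0, -0.5]
grip_width: -0.0001
gripper_force: 0.0
t 11.38 p [0.4953 0.0482 0.2014] in shoulder mm [34.2 10.9 31.4] F [ 0.6  0.  -0.5] F_sh [-0.5 -0.5 -0.2] w -0.0001 j [-0.34  0.27 -0.45  2.27  1.14  1.09 -1.12]
corner ax,rad,lat mm [11.08 29.58 -1.4 ] F ax,rad,lat [-0.2 -0.6  0.4] tilt 0.1
unit e/60mm [-0.0082  0.009   0.0114] d [ 0.0042 -0.011   0.0118] lat [0.0139 0.0087 0.0031] per mm
0.03589589107667592 0.031425770890922994 -0.0013904460076600083
rows 1 shift [ 0.111 -0.054 -0.217] turn [0.005 0.001 0.003]
```

```bash
python3 -m jog '[{"rx":0,"ry":0,"rz":0,"x":0.111,"y":-0.054,"z":-0.217,"jaw":-1},{"rx":0,"ry":0,"rz":0,"x":0,"y":0,"z":0,"jaw":-1},{"rx":0,"ry":0,"rz":0,"x":0.008,"y":-0.009,"z":-0.011,"jaw":-1},{"rx":0,"ry":0,"rz":0,"x":0.008,"y":-0.009,"z":-0.011,"jaw":-1},{"rx":0,"ry":0,"rz":0,"x":0.008,"y":-0.009,"z":-0.011,"jaw":-1},{"rx":0,"ry":0,"rz":0,"x":0.008,"y":-0.009,"z":-0.011,"jaw":-1},{"rx":0,"ry":0,"rz":0,"x":0,"y":0,"z":0,"jaw":-1}]' 20
python3 - <<'E'
from h import *
cs(.27);o=get_obs();e=-keyR(.27)[:,2];q=o["tcp_pos"]-SH;print(q@e,q@d,q@keyR(.27)[:,1])
E
```

```text
clock: 12.25
tcp_pos: [0.5039, 0.0441, 0.1869]
orientation: [1.214, 1.996, -0.286]
contact_force: [-7.3, 4.8, 9.7]
grip_width: -0.0002
gripper_force: 6.1
t 12.25 p [0.5039 0.0441 0.1869] in shoulder mm [19.1  4.4 26. ] F [-7.3  4.8  9.7] F_sh [11.9  5.1  1.8] w -0.0002 j [-0.34  0.31 -0.44  2.27  1.18  1.08 -1.15]
corner ax,rad,lat mm [ 5.65 13.24  0.91] F ax,rad,lat [ 1.8 12.8 -1.7] tilt 0.1
unit e/60mm [-0.0082  0.009   0.0114] d [ 0.0042 -0.011   0.0118] lat [0.0139 0.0087 0.0031] per mm
0.019565868830446507 0.02599586086809455 0.0008948635475200063
```

The probe meets the key top at radius 19.6 with 13 N, so the key is seated flat. Next: retract towards the wheel.

```bash
python3 -m jog '[{"rx":0,"ry":0,"rz":0,"x":-0.12,"y":0.135,"z":0.17,"jaw":-1},{"rx":0,"ry":0,"rz":0,"x":-0.25,"y":0.27,"z":0.34,"jaw":-1},{"rx":0,"ry":0,"rz":0,"x":-0.16,"y":0.18,"z":0.9,"jaw":-0.5},{"rx":0,"ry":0,"rz":0,"x":0,"y":0,"z":0.9,"jaw":0},{"rx":0,"ry":0,"rz":0,"x":0,"y":0,"z":0.2,"jaw":0.5}]' 20
python3 - <<'E'
from h import *
st();plan([.4702,-.3437,.16],down(np.radians(143)))
E
```

```text
clock: 12.88
tcp_pos: [0.4726, 0.0796, 0.3405]
orientation: [1.217, 1.994, -0.28]
contact_force: [-0.3, -0.5, -0.9]
grip_width: 0.0545
gripper_force: 0.0
t 12.88 p [0.4726 0.0796 0.3405] in shoulder mm [159.1  21.  103.3] F [-0.3 -0.5 -0.9] F_sh [-0.9  0.5 -0.4] w 0.0545 j [-0.35  0.04 -0.5   2.13  0.9   1.26 -0.8 ]
rows 8 shift [-0.005 -0.882 -0.376] turn [0.336 0.49  0.304]
```

```bash
python3 -m jog '[{"rx":0.336,"ry":0.49,"rz":0.304,"x":0,"y":-0.88,"z":0,"jaw":0.55},{"rx":0.336,"ry":0.49,"rz":0.304,"x":0,"y":-0.88,"z":0,"jaw":0.55},{"rx":0.336,"ry":0.49,"rz":0.304,"x":0,"y":-0.88,"z":-0.1,"jaw":0.55},{"rx":0.336,"ry":0.49,"rz":0.304,"x":0,"y":-0.88,"z":-0.4,"jaw":0.55},{"rx":0.336,"ry":0.49,"rz":0.304,"x":0,"y":-0.88,"z":-0.5,"jaw":0.55},{"rx":0.336,"ry":0.49,"rz":0.304,"x":0,"y":-0.88,"z":-0.5,"jaw":0.55},{"rx":0.336,"ry":0.49,"rz":0.304,"x":0,"y":-0.88,"z":-0.5,"jaw":0.55},{"rx":0.336,"ry":0.49,"rz":0.304,"x":0,"y":-0.88,"z":-0.5,"jaw":0.55}]'
python3 - <<'E'
from h import *
st();plan([.4702,-.3437,.08],down(np.radians(143)))
T=grab_frame("top")
T0=np.load("top0.npy");S0=np.load("side0.npy")
c=lambda f,u,v,w,k=400:cv2.resize(f[v:v+w,u:u+w,::-1],(k,k),interpolation=2)
S=grab_frame("side")
cv2.imwrite("pics/e.png",np.vstack([np.hstack([c(T,232,180,30,300),c(S,230,160,34,300)]),np.hstack([c(T0,366,199,25,300),c(S0,288,336,32,300)])]))
E
```

```text
clock: 13.88
tcp_pos: [0.4727, -0.2979, 0.2006]
orientation: [1.025, 2.9, -0.059]
contact_force: [0.8, 0.6, 0.7]
grip_width: 0.0663
gripper_force: 0.0
t 13.88 p [ 0.4727 -0.2979  0.2006] in shoulder mm [-189.2  155.4  253.7] F [0.8 0.6 0.7] F_sh [ 0.7 -1.   0.2] w 0.0663 j [ 0.25  0.28  0.22  1.94 -0.04  0.86  1.38]
rows 3 shift [-0.014 -0.255 -0.67 ] turn [0.109 0.095 0.065]
```

View pics/e.png

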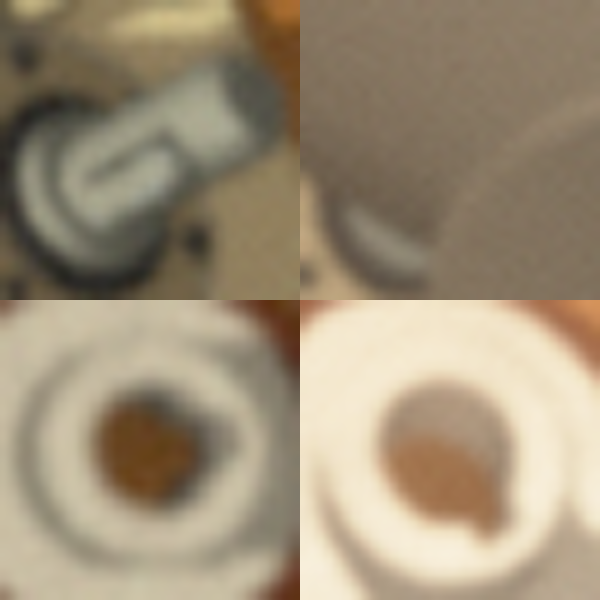

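The key lies seated in the slot in the top view, centred near pixel (245,198). The wheel keyway points right in the top view and lower right in the side view. Next: project both to angles.

```bash
python3 -m jog '[{"rx":0.1,"ry":0.09,"rz":0.06,"x":-0.014,"y":-0.255,"z":-0.6,"jaw":0.55},{"rx":0.1,"ry":0.09,"rz":0.06,"x":-0.014,"y":-0.255,"z":-0.6,"jaw":0.55},{"rx":0.1,"ry":0.09,"rz":0.06,"x":-0.014,"y":-0.255,"z":-0.6,"jaw":0.55},{"rx":0,"ry":0,"rz":0,"x":0,"y":0,"z":0,"jaw":0.55}]'
python3 - <<'E'
from h import *
st();plan([.4702,-.3437,.02],down(np.radians(143)))
for n,c,t in(("side",(303.57,352),(308.05,361.6)),("top",(379.08,211.5),(385.83,210.67))):
    a=onz(n,*c,.04);b=onz(n,*t,.04);v=b-a;print(n,a.round(4),np.linalg.norm(v).round(4),np.degrees(np.arctan2(v[1],v[0])))
    f=np.load(n+"0.npy")
    # polar brightness profile at r=18.5mm on boss top about bore centre
    C=np.array([.4703,-.3437,.04]) 
    for C0 in (a,):
        ang=np.arange(-180,180,6);val=[]
        for g in ang:
            px=[proj(n,C0+r/1e3*np.array([np.cos(np.radians(g)),np.sin(np.radians(g)),0])) for r in(18,19,20)]
            val.append(np.mean([cv2.getRectSubPix(f,(1,1),p).mean() for p in px]))
        val=np.array(val);print(list(zip(ang[18:0:-1] if 0 else ang,val.round(0).astype(int)))[6:26])
E
```

```text
clock: 14.48
tcp_pos: [0.4675, -0.3429, 0.0905]
orientation: [-1.009, -2.975, 0.009]
contact_force: [0.3, 1.4, 0.6]
grip_width: 0.0663
gripper_force: 0.0
t 14.47 p [ 0.4675 -0.3429  0.0905] in shoulder mm [-295.6  176.4  204.3] F [0.3 1.4 0.6] F_sh [ 1.3 -0.8 -0.5] w 0.0663 j [ 0.38  0.5   0.19  1.92 -0.12  0.74  1.55]
rows 2 shift [ 0.022 -0.006 -0.587] turn [ 0.015 -0.006  0.023]
side [ 0.4698 -0.3436  0.04  ] 0.0206 -92.32309528737103
[(np.int64(-144), np.int64(226)), (np.int64(-138), np.int64(227)), (np.int64(-132), np.int64(228)), (np.int64(-126), np.int64(230)), (np.int64(-120), np.int64(231)), (np.int64(-114), np.int64(230)), (np.int64(-108), np.int64(222)), (np.int64(-102), np.int64(203)), (np.int64(-96), np.int64(181)), (np.int64(-90), np.int64(169)), (np.int64(-84), np.int64(170)), (np.int64(-78), np.int64(174)), (np.int64(-72), np.int64(184)), (np.int64(-66), np.int64(201)), (np.int64(-60), np.int64(218)), (np.int64(-54), np.int64(227)), (np.int64(-48), np.int64(231)), (np.int64(-42), np.int64(230)), (np.int64(-36), np.int64(230)), (np.int64(-30), np.int64(230))]
top [ 0.4696 -0.3446  0.04  ] 0.0199 -84.57416230173698
[(np.int64(-144), np.int64(184)), (np.int64(-138), np.int64(184)), (np.int64(-132), np.int64(184)), (np.int64(-126), np.int64(184)), (np.int64(-120), np.int64(184)), (np.int64(-114), np.int64(183)), (np.int64(-108), np.int64(181)), (np.int64(-102), np.int64(176)), (np.int64(-96), np.int64(170)), (np.int64(-90), np.int64(160)), (np.int64(-84), np.int64(153)), (np.int64(-78), np.int64(150)), (np.int64(-72), np.int64(150)), (np.int64(-66), np.int64(151)), (np.int64(-60), np.int64(158)), (np.int64(-54), np.int64(165)), (np.int64(-48), np.int64(174)), (np.int64(-42), np.int64(178)), (np.int64(-36), np.int64(176)), (np.int64(-30), np.int64(174))]
```

```bash
python3 -m jog '[{"rx":0.015,"ry":-0.006,"rz":0.02,"x":0.02,"y":-0.01,"z":-0.5,"jaw":0.55},{"rx":0.015,"ry":-0.006,"rz":0.02,"x":0.018,"y":-0.008,"z":-0.5,"jaw":0.55},{"rx":0,"ry":0,"rz":0,"x":0,"y":0,"z":-0.2,"jaw":0.55},{"rx":0,"ry":0,"rz":0,"x":0,"y":0,"z":0,"jaw":0.55}]'
python3 - <<'E'
from h import *
st();plan([.4697,-.344,.017],down(np.radians(143)))
E
```

```text
clock: 14.98
tcp_pos: [0.4724, -0.3439, 0.0218]
orientation: [0.993, 2.974, -0.001]
contact_force: [0.1, -0.2, 0.1]
grip_width: 0.066
gripper_force: 0.0
t 14.97 p [ 0.4724 -0.3439  0.0218] in shoulder mm [-346.   172.2  157.6] F [ 0.1 -0.2  0.1] F_sh [-0.1  0.   0.2] w 0.066 j [ 0.41  0.61  0.15  1.93 -0.16  0.61  1.59]
rows 1 shift [-0.044 -0.001 -0.081] turn [ 0.013  0.033 -0.008]
```

```bash
python3 -m jog '[{"rx":0.01,"ry":0.03,"rz":0,"x":-0.044,"y":0,"z":-0.08,"jaw":0.55},{"rx":0,"ry":0,"rz":0,"x":0,"y":0,"z":0,"jaw":0.3},{"rx":0,"ry":0,"rz":0,"x":0,"y":0,"z":0,"jaw":0},{"rx":0,"ry":0,"rz":0,"x":0,"y":0,"z":0,"jaw":-0.2},{"rx":0,"ry":0,"rz":0,"x":0,"y":0,"z":0,"jaw":-0.2},{"rx":0,"ry":0,"rz":0,"x":0,"y":0,"z":0,"jaw":-0.2}]' 90
python3 - <<'E'
from h import *
o,M=st();np.save("pick.npy",np.vstack([o["tcp_pos"],M]));print(M.round(3))
E
```

```text
clock: 15.72
tcp_pos: [0.47, -0.3445, 0.018]
orientation: [0.995, 2.978, -0.0]
contact_force: [-1.6, 2.6, 8.7]
grip_width: 0.0537
gripper_force: 93.7
t 15.72 p [ 0.47   -0.3445  0.018 ] in shoulder mm [-348.4  174.6  154.8] F [-1.6  2.6  8.7] F_sh [8.3 0.6 4. ] w 0.0537 j [ 0.41  0.61  0.15  1.94 -0.16  0.6   1.59]
[[-0.799  0.601  0.002]
 [ 0.601  0.799 -0.001]
 [-0.002  0.    -1.   ]]
```

```bash
cat >> h.py <<'E'
KAP=np.radians(-83.5)
def wt():
    P=np.load("pick.npy");M=P[1:];Rz=Ro.from_rotvec([0,0,KAP]).as_matrix()
    return M.T@Rz, M.T@(np.array([.4697,-.344,0])-P[0])
def wp(a,th,x=0,y=0,tx=0,ty=0):
    "tool pose with wheel underside at axial a mm, offset x,y mm (shoulder axes), extra tilt tx,ty deg about shoulder x,y"
    Rt,pt=wt();e=np.cos(th)*X+np.sin(th)*Y;G=np.array([e,np.cross(d,e),d]).T
    G=Ro.from_rotvec(np.radians(tx)*X+np.radians(ty)*Y).as_matrix()@G
    R=G@Rt.T;return SH+A@np.array([x,y,a])/1e3-R@pt,R
def ws():
    o,M=st();Rt,pt=wt();G=A.T@M@Rt;q=A.T@(o["tcp_pos"]+M@pt-SH)*1e3
    print("WHEEL x,y,a",q.round(2),"th",np.arctan2(G[1,0],G[0,0]).round(3),"axis tilt deg x,y",np.degrees([G[0,2],G[1,2]]).round(2),"M_sh",(A.T@o["moment"]).round(2))
    print("per mm: d",(d/60).round(4),"X",(X/60).round(4),"Y",(Y/60).round(4))
E
python3 -m jog '[{"rx":0,"ry":0,"rz":0,"x":0,"y":0,"z":0.3,"jaw":-0.2},{"rx":0,"ry":0,"rz":0,"x":0,"y":0,"z":0.8,"jaw":-0.2},{"rx":0,"ry":0,"rz":0,"x":0,"y":0,"z":0.9,"jaw":-0.2},{"rx":0,"ry":0,"rz":0,"x":0,"y":0,"z":0.9,"jaw":-0.2},{"rx":0,"ry":0,"rz":0,"x":0,"y":0,"z":0.9,"jaw":-0.2},{"rx":0,"ry":0,"rz":0,"x":0,"y":0,"z":0.2,"jaw":-0.2}]'
python3 - <<'E'
from h import *
ws();plan(*wp(125,.27));R=wp(125,.27)[1];print(R.round(2))
E
```

```text
clock: 16.48
tcp_pos: [0.4707, -0.346, 0.2612]
orientation: [0.994, 2.972, -0.003]
contact_force: [0.5, 0.3, -6.1]
grip_width: 0.0534
gripper_force: 96.6
t 16.48 p [ 0.4707 -0.346   0.2612] in shoulder mm [-177.6  174.5  327.8] F [ 0.5  0.3 -6.1] F_sh [-4.3 -0.6 -4.4] w 0.0534 j [ 0.34  0.3   0.23  1.76 -0.08  1.08  1.52]
WHEEL x,y,a [-190.05  174.56  314.71] th 2.791 axis tilt deg x,y [40.73  0.22] M_sh [-0.    0.04  0.02]
per mm: d [ 0.0042 -0.011   0.0118] X [-0.0042  0.011   0.0118] Y [-0.0156 -0.0059  0.    ]
rows 15 shift [ 0.079  0.335 -0.005] turn [-0.038  0.397 -0.935]
[[ 0.94 -0.22 -0.25]
 [ 0.01 -0.75  0.66]
 [-0.33 -0.62 -0.71]]
```

```bash
python3 -m jog '[{"rx":-0.038,"ry":0.397,"rz":-0.935,"x":0.079,"y":0.2,"z":0.1,"jaw":-0.2},{"rx":-0.038,"ry":0.397,"rz":-0.935,"x":0.079,"y":0.2,"z":0.1,"jaw":-0.2},{"rx":-0.038,"ry":0.397,"rz":-0.935,"x":0.079,"y":0.2,"z":0.1,"jaw":-0.2},{"rx":-0.038,"ry":0.397,"rz":-0.935,"x":0.079,"y":0.2,"z":0.1,"jaw":-0.2},{"rx":-0.038,"ry":0.397,"rz":-0.935,"x":0.079,"y":0.2,"z":0,"jaw":-0.2},{"rx":-0.038,"ry":0.397,"rz":-0.935,"x":0.079,"y":0.2,"z":0,"jaw":-0.2},{"rx":-0.038,"ry":0.397,"rz":-0.935,"x":0.079,"y":0.2,"z":0,"jaw":-0.2},{"rx":-0.038,"ry":0.397,"rz":-0.935,"x":0.079,"y":0.2,"z":0,"jaw":-0.2}]'
python3 - <<'E'
from h import *
ws();plan(*wp(125,.27))
E
```

```text
clock: 17.48
tcp_pos: [0.5074, -0.2477, 0.2789]
orientation: [-2.222, -1.447, 0.289]
contact_force: [0.4, -0.7, -4.4]
grip_width: 0.0529
gripper_force: 96.7
t 17.48 p [ 0.5074 -0.2477  0.2789] in shoulder mm [-109.5  105.1  284.7] F [ 0.4 -0.7 -4.4] F_sh [-3.7 -0.1 -2.5] w 0.0529 j [ 0.1   0.6   0.46  1.43 -0.26  1.7   0.18]
WHEEL x,y,a [-115.29  109.9   268.32] th 1.379 axis tilt deg x,y [ 18.83 -16.83] M_sh [-0.46  0.83  0.41]
per mm: d [ 0.0042 -0.011   0.0118] X [-0.0042  0.011   0.0118] Y [-0.0156 -0.0059  0.    ]
rows 7 shift [ 0.082  0.485 -0.053] turn [-0.043  0.399 -0.928]
```

```bash
python3 -m jog '[{"rx":-0.043,"ry":0.399,"rz":-0.928,"x":0.082,"y":0.35,"z":-0.02,"jaw":-0.2},{"rx":-0.043,"ry":0.399,"rz":-0.928,"x":0.082,"y":0.35,"z":-0.02,"jaw":-0.2},{"rx":-0.043,"ry":0.399,"rz":-0.928,"x":0.082,"y":0.35,"z":-0.02,"jaw":-0.2},{"rx":-0.043,"ry":0.399,"rz":-0.928,"x":0.082,"y":0.35,"z":-0.02,"jaw":-0.2},{"rx":-0.043,"ry":0.399,"rz":-0.928,"x":0.082,"y":0.35,"z":-0.02,"jaw":-0.2},{"rx":-0.043,"ry":0.399,"rz":-0.928,"x":0.082,"y":0.35,"z":-0.02,"jaw":-0.2},{"rx":-0.043,"ry":0.399,"rz":-0.928,"x":0.082,"y":0.35,"z":-0.02,"jaw":-0.2}]'
python3 - <<'E'
from h import *
ws();plan(*wp(110,.27))
E
```

```text
clock: 18.35
tcp_pos: [0.5417, -0.1012, 0.2703]
orientation: [-2.393, 0.15, 0.415]
contact_force: [-0.5, 0.5, -4.0]
grip_width: 0.0532
gripper_force: 96.7
t 18.35 p [ 0.5417 -0.1012  0.2703] in shoulder mm [-27.4  20.9 190.5] F [-0.5  0.5 -4. ] F_sh [-2.4  0.3 -3.3] w 0.0532 j [-0.05  0.65  0.66  1.57 -0.77  1.78 -0.91]
WHEEL x,y,a [-27.93  20.5  172.44] th 0.267 axis tilt deg x,y [ 0.15 -0.09] M_sh [0.   1.51 0.04]
per mm: d [ 0.0042 -0.011   0.0118] X [-0.0042  0.011   0.0118] Y [-0.0156 -0.0059  0.    ]
rows 2 shift [-0.03   0.558 -0.204] turn [ 0.01  -0.006  0.003]
```

```bash
python3 -m jog '[{"rx":0,"ry":0,"rz":0,"x":-0.03,"y":0.558,"z":-0.204,"jaw":-0.2},{"rx":0,"ry":0,"rz":0,"x":-0.03,"y":0.558,"z":-0.204,"jaw":-0.2},{"rx":0,"ry":0,"rz":0,"x":0,"y":0,"z":0,"jaw":-0.2},{"rx":0,"ry":0,"rz":0,"x":0,"y":0,"z":0,"jaw":-0.2}]'
python3 - <<'E'
from h import *
ws();plan(*wp(72,.27,0,.3))
g=grab_frame("side");f=grab_frame("top")
for n in("top","side"):print(n,np.round(proj(n,SH+.063*d),1),np.round(proj(n,SH+.110*d),1))
cv2.imwrite("pics/f.png",np.hstack([cv2.resize(f[150:230,220:300,::-1],(400,400),interpolation=2),cv2.resize(g[130:210,220:300,::-1],(400,400),interpolation=2)]))
E
```

```text
clock: 18.85
tcp_pos: [0.5379, -0.0352, 0.2469]
orientation: [-2.395, 0.141, 0.413]
contact_force: [-0.1, -0.1, -5.0]
grip_width: 0.0532
gripper_force: 96.8
t 18.85 p [ 0.5379 -0.0352  0.2469] in shoulder mm [  0.6   0.8 129.3] F [-0.1 -0.1 -5. ] F_sh [-3.5  0.1 -3.5] w 0.0532 j [-0.15  0.62  0.64  1.67 -0.81  1.69 -0.95]
WHEEL x,y,a [6.0000e-02 5.1000e-01 1.1131e+02] th 0.273 axis tilt deg x,y [ 0.22 -0.2 ] M_sh [-0.01  1.47 -0.01]
per mm: d [ 0.0042 -0.011   0.0118] X [-0.0042  0.011   0.0118] Y [-0.0156 -0.0059  0.    ]
rows 1 shift [-0.162  0.432 -0.465] turn [ 0.021  0.008 -0.028]
top [257.5 189.9] [269.7 183. ]
side [257.2 180.1] [267.6 178. ]
```

View pics/f.png

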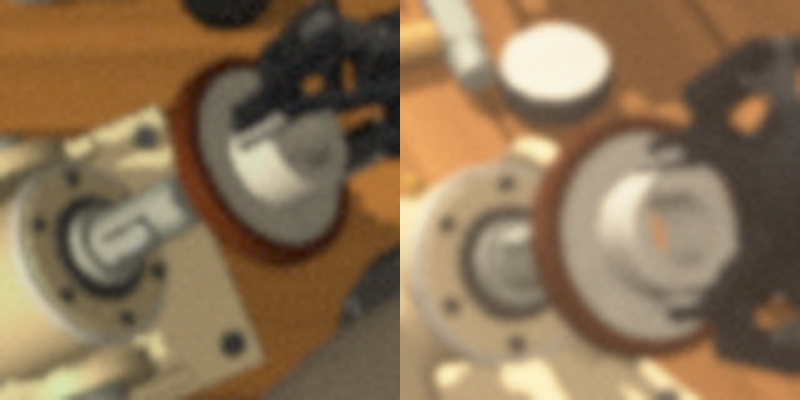

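The wheel is held square on the spindle line, boss outwards, with the key still in its seat. Next: approach and slide on.

```bash
python3 -m jog '[{"rx":0.01,"ry":0.004,"rz":-0.014,"x":-0.08,"y":0.216,"z":-0.23,"jaw":-0.2},{"rx":0.01,"ry":0.004,"rz":-0.014,"x":-0.08,"y":0.216,"z":-0.23,"jaw":-0.2},{"rx":0,"ry":0,"rz":0,"x":0,"y":0,"z":0,"jaw":-0.2},{"rx":0,"ry":0,"rz":0,"x":-0.017,"y":0.044,"z":-0.047,"jaw":-0.2},{"rx":0,"ry":0,"rz":0,"x":-0.017,"y":0.044,"z":-0.047,"jaw":-0.2},{"rx":0,"ry":0,"rz":0,"x":-0.0085,"y":0.022,"z":-0.0235,"jaw":-0.2},{"rx":0,"ry":0,"rz":0,"x":0,"y":0,"z":0,"jaw":-0.2}]'
python3 - <<'E'
from h import *
ws()
E
```

```text
clock: 19.82
tcp_pos: [0.5262, -0.0022, 0.2131]
orientation: [-2.389, 0.145, 0.411]
contact_force: [0.7, -0.3, -4.3]
grip_width: 0.0532
gripper_force: 96.8
t 19.82 p [ 0.5262 -0.0022  0.2131] in shoulder mm [ 1.5  0.  80.7] F [ 0.7 -0.3 -4.3] F_sh [-3.4 -0.6 -2.7] w 0.0532 j [-0.19  0.63  0.62  1.75 -0.85  1.6  -0.93]
WHEEL x,y,a [ 1.02 -0.37 62.69] th 0.271 axis tilt deg x,y [-0.04  0.06] M_sh [-0.02  1.46  0.03]
per mm: d [ 0.0042 -0.011   0.0118] X [-0.0042  0.011   0.0118] Y [-0.0156 -0.0059  0.    ]
```

```bash
python3 -m jog '[{"rx":0,"ry":0,"rz":0,"x":-0.0044,"y":-0.0118,"z":-0.0094,"jaw":-0.2},{"rx":0,"ry":0,"rz":0,"x":-0.0085,"y":0.022,"z":-0.0235,"jaw":-0.2},{"rx":0,"ry":0,"rz":0,"x":-0.0085,"y":0.022,"z":-0.0235,"jaw":-0.2},{"rx":0,"ry":0,"rz":0,"x":-0.0085,"y":0.022,"z":-0.0235,"jaw":-0.2},{"rx":0,"ry":0,"rz":0,"x":-0.0085,"y":0.022,"z":-0.0235,"jaw":-0.2},{"rx":0,"ry":0,"rz":0,"x":0,"y":0,"z":0,"jaw":-0.2}]'
python3 - <<'E'
from h import *
ws()
E
```

```text
clock: 20.58
tcp_pos: [0.5244, 0.0026, 0.2068]
orientation: [-2.39, 0.145, 0.41]
contact_force: [4.0, 0.2, -5.0]
grip_width: 0.0536
gripper_force: 97.1
t 20.57 p [0.5244 0.0026 0.2068] in shoulder mm [ 0.6 -0.  72.6] F [ 4.   0.2 -5. ] F_sh [-4.4 -3.8 -2.6] w 0.0536 j [-0.19  0.63  0.62  1.77 -0.85  1.59 -0.92]
WHEEL x,y,a [ 0.15 -0.43 54.61] th 0.272 axis tilt deg x,y [-0.01  0.1 ] M_sh [-0.79  1.69 -0.  ]
per mm: d [ 0.0042 -0.011   0.0118] X [-0.0042  0.011   0.0118] Y [-0.0156 -0.0059  0.    ]
```

```bash
for i in 1; do python3 -m jog '[{"rx":0,"ry":0,"rz":0,"x":0.0125,"y":0.0047,"z":0,"jaw":-0.2},{"rx":0,"ry":0,"rz":0,"x":0,"y":0,"z":0,"jaw":-0.2}]'>/dev/null; done
python3 -c "
from h import *
o,M=get_obs(),0;print((A.T@Ro.from_rotvec(o['orientation']).as_matrix()).round(2));ws()"
python3 -m jog '[{"rx":0,"ry":0,"rz":0,"x":0.0125,"y":0.0047,"z":0,"jaw":-0.2},{"rx":0,"ry":0,"rz":0,"x":0,"y":0,"z":0,"jaw":-0.2}]'>/dev/null; python3 -c "from h import *;ws()"
python3 -m jog '[{"rx":0,"ry":0,"rz":0,"x":0.0125,"y":0.0047,"z":0,"jaw":-0.2},{"rx":0,"ry":0,"rz":0,"x":0,"y":0,"z":0,"jaw":-0.2}]'>/dev/null; python3 -c "from h import *;ws()"
```

```text
[[-0.47 -0.88  0.  ]
 [-0.88  0.47  0.  ]
 [-0.   -0.   -1.  ]]
t 20.82 p [0.5245 0.0027 0.2068] in shoulder mm [ 0.6 -0.1 72.6] F [ 1.4 -0.3 -5.3] F_sh [-4.3 -1.2 -3.1] w 0.0536 j [-0.19  0.63  0.62  1.77 -0.85  1.59 -0.92]
WHEEL x,y,a [ 0.19 -0.54 54.57] th 0.271 axis tilt deg x,y [-0.04  0.03] M_sh [-0.39  1.75  0.01]
per mm: d [ 0.0042 -0.011   0.0118] X [-0.0042  0.011   0.0118] Y [-0.0156 -0.0059  0.    ]
t 21.07 p [0.5249 0.0032 0.2068] in shoulder mm [ 0.9 -0.7 72.4] F [ 0.1  0.4 -3.6] F_sh [-2.4 -0.2 -2.8] w 0.0533 j [-0.19  0.63  0.62  1.76 -0.85  1.59 -0.93]
WHEEL x,y,a [ 0.44 -1.09 54.35] th 0.271 axis tilt deg x,y [-0.09 -0.01] M_sh [-0.    1.51  0.02]
per mm: d [ 0.0042 -0.011   0.0118] X [-0.0042  0.011   0.0118] Y [-0.0156 -0.0059  0.    ]
t 21.32 p [0.526  0.0033 0.2069] in shoulder mm [ 0.7 -1.8 72.6] F [ 0.8  0.2 -4.5] F_sh [-3.3 -0.8 -3.1] w 0.0535 j [-0.19  0.63  0.62  1.76 -0.85  1.59 -0.93]
WHEEL x,y,a [ 0.29 -2.18 54.58] th 0.271 axis tilt deg x,y [-0.05  0.03] M_sh [0.02 1.49 0.  ]
per mm: d [ 0.0042 -0.011   0.0118] X [-0.0042  0.011   0.0118] Y [-0.0156 -0.0059  0.    ]
```

```bash
python3 -m jog '[{"rx":0,"ry":0,"rz":0,"x":-0.0133,"y":-0.005,"z":0,"jaw":-0.2},{"rx":0,"ry":0,"rz":0,"x":-0.0085,"y":0.022,"z":-0.0235,"jaw":-0.2},{"rx":0,"ry":0,"rz":0,"x":-0.0085,"y":0.022,"z":-0.0235,"jaw":-0.2},{"rx":0,"ry":0,"rz":0,"x":-0.0085,"y":0.022,"z":-0.0235,"jaw":-0.2},{"rx":0,"ry":0,"rz":0,"x":-0.0085,"y":0.022,"z":-0.0235,"jaw":-0.2},{"rx":0,"ry":0,"rz":0,"x":0,"y":0,"z":0,"jaw":-0.2}]'>/dev/null; python3 -c "from h import *;ws()"
python3 -m jog '[{"rx":0,"ry":0,"rz":0,"x":-0.0042,"y":0.011,"z":-0.0118,"jaw":-0.2},{"rx":0,"ry":0,"rz":0,"x":-0.0042,"y":0.011,"z":-0.0118,"jaw":-0.2},{"rx":0,"ry":0,"rz":0,"x":0,"y":0,"z":0,"jaw":-0.2}]'>/dev/null; python3 -c "from h import *;ws()"
```

```text
t 22.07 p [0.5232 0.0084 0.2011] in shoulder mm [ 0.7 -0.9 64.5] F [ 0.1 -0.1 -4.6] F_sh [-3.4 -0.  -3.2] w 0.0531 j [-0.2   0.64  0.62  1.78 -0.86  1.58 -0.92]
WHEEL x,y,a [ 0.31 -1.32 46.46] th 0.271 axis tilt deg x,y [-0.05  0.03] M_sh [-0.03  1.49 -0.03]
per mm: d [ 0.0042 -0.011   0.0118] X [-0.0042  0.011   0.0118] Y [-0.0156 -0.0059  0.    ]
t 22.45 p [0.5228 0.0096 0.1998] in shoulder mm [ 0.7 -1.  62.7] F [ 0.2 -0.2 -4.2] F_sh [-3.2 -0.1 -2.8] w 0.0532 j [-0.2   0.64  0.62  1.78 -0.86  1.57 -0.92]
WHEEL x,y,a [ 0.25 -1.36 44.61] th 0.271 axis tilt deg x,y [-0.05  0.05] M_sh [ 0.03  1.42 -0.02]
per mm: d [ 0.0042 -0.011   0.0118] X [-0.0042  0.011   0.0118] Y [-0.0156 -0.0059  0.    ]
```

```bash
python3 -m jog '[{"rx":0,"ry":0,"rz":0,"x":-0.0042,"y":0.011,"z":-0.0118,"jaw":-0.2},{"rx":0,"ry":0,"rz":0,"x":-0.0042,"y":0.011,"z":-0.0118,"jaw":-0.2},{"rx":0,"ry":0,"rz":0,"x":0,"y":0,"z":0,"jaw":-0.2}]'>/dev/null; python3 -c "from h import *;ws()"
python3 -m jog '[{"rx":0,"ry":0,"rz":0,"x":-0.0042,"y":0.011,"z":-0.0118,"jaw":-0.2},{"rx":0,"ry":0,"rz":0,"x":0,"y":0,"z":0,"jaw":-0.2}]'>/dev/null; python3 -c "from h import *;ws()"
```

```text
t 22.82 p [0.5225 0.0105 0.1987] in shoulder mm [ 0.6 -1.1 61.2] F [ 1.  -2.5 -2. ] F_sh [-3.3 -0.   0.5] w 0.0532 j [-0.2   0.64  0.61  1.78 -0.86  1.57 -0.92]
WHEEL x,y,a [ 0.13 -1.48 43.21] th 0.271 axis tilt deg x,y [-0.01  0.09] M_sh [ 0.03  1.33 -0.01]
per mm: d [ 0.0042 -0.011   0.0118] X [-0.0042  0.011   0.0118] Y [-0.0156 -0.0059  0.    ]
t 23.07 p [0.5224 0.011  0.1981] in shoulder mm [ 0.5 -1.1 60.5] F [ 1.1 -4.   1.3] F_sh [-2.   0.4  3.9] w 0.0537 j [-0.2   0.64  0.61  1.78 -0.86  1.57 -0.92]
WHEEL x,y,a [ 4.000e-02 -1.540e+00  4.247e+01] th 0.272 axis tilt deg x,y [0.   0.11] M_sh [0.1  1.23 0.02]
per mm: d [ 0.0042 -0.011   0.0118] X [-0.0042  0.011   0.0118] Y [-0.0156 -0.0059  0.    ]
```

```bash
for i in 1 2; do python3 -m jog '[{"rx":0.0504,"ry":-0.1322,"rz":0.1414,"x":0,"y":0,"z":0,"jaw":-0.2},{"rx":0,"ry":0,"rz":0,"x":0,"y":0,"z":0,"jaw":-0.2}]'>/dev/null; python3 -c "from h import *;ws()"|grep -v per; done
```

```text
t 23.32 p [0.5215 0.0122 0.1972] in shoulder mm [ 0.9 -0.7 58.7] F [-0.3 -0.5 -4. ] F_sh [-3.1  0.5 -2.5] w 0.0531 j [-0.2   0.63  0.61  1.78 -0.86  1.56 -0.89]
WHEEL x,y,a [ 0.48 -1.1  40.69] th 0.307 axis tilt deg x,y [-0.1  -0.03] M_sh [0.04 1.44 0.04]
t 23.57 p [0.5218 0.0119 0.1975] in shoulder mm [ 0.8 -0.9 59.3] F [ 0.1  0.1 -5. ] F_sh [-3.5 -0.2 -3.6] w 0.0535 j [-0.19  0.63  0.6   1.78 -0.86  1.56 -0.85]
WHEEL x,y,a [ 0.38 -1.28 41.23] th 0.342 axis tilt deg x,y [-0.07  0.01] M_sh [-0.02  1.45  0.  ]
```

The axial force vanished after a 2° turn, so the keyway is over the key. Next: advance.

```bash
for i in 1 2 3; do python3 -m jog '[{"rx":0,"ry":0,"rz":0,"x":-0.0085,"y":0.022,"z":-0.0235,"jaw":-0.2},{"rx":0,"ry":0,"rz":0,"x":-0.0085,"y":0.022,"z":-0.0235,"jaw":-0.2},{"rx":0,"ry":0,"rz":0,"x":0,"y":0,"z":0,"jaw":-0.2}]'>/dev/null; python3 -c "from h import *;ws()"|grep -v per; done
```

```text
t 23.95 p [0.5209 0.0144 0.1947] in shoulder mm [ 0.8 -0.9 55.4] F [-0.2  0.2 -4.7] F_sh [-3.2  0.1 -3.5] w 0.0535 j [-0.2   0.63  0.6   1.79 -0.86  1.56 -0.85]
WHEEL x,y,a [ 0.35 -1.33 37.39] th 0.341 axis tilt deg x,y [-0.06  0.03] M_sh [-0.01  1.46  0.03]
t 24.32 p [0.5198 0.017  0.192 ] in shoulder mm [ 0.8 -0.9 51.5] F [-0.1  0.3 -4.8] F_sh [-3.2 -0.1 -3.6] w 0.0534 j [-0.2   0.63  0.6   1.8  -0.86  1.55 -0.85]
WHEEL x,y,a [ 0.37 -1.31 33.45] th 0.341 axis tilt deg x,y [-0.06  0.03] M_sh [-0.    1.52  0.02]
t 24.7 p [0.5188 0.0196 0.1891] in shoulder mm [ 0.8 -0.9 47.5] F [ 0.3  0.5 -5.1] F_sh [-3.4 -0.5 -3.9] w 0.0537 j [-0.2   0.64  0.59  1.8  -0.87  1.54 -0.85]
WHEEL x,y,a [ 0.34 -1.32 29.45] th 0.341 axis tilt deg x,y [-0.05  0.03] M_sh [-0.05  1.48 -0.02]
```

```bash
for i in 1 2; do python3 -m jog '[{"rx":0,"ry":0,"rz":0,"x":-0.0085,"y":0.022,"z":-0.0235,"jaw":-0.2},{"rx":0,"ry":0,"rz":0,"x":-0.0085,"y":0.022,"z":-0.0235,"jaw":-0.2},{"rx":0,"ry":0,"rz":0,"x":-0.0085,"y":0.022,"z":-0.0235,"jaw":-0.2},{"rx":0,"ry":0,"rz":0,"x":-0.0085,"y":0.022,"z":-0.0235,"jaw":-0.2},{"rx":0,"ry":0,"rz":0,"x":-0.0085,"y":0.022,"z":-0.0235,"jaw":-0.2},{"rx":0,"ry":0,"rz":0,"x":0,"y":0,"z":0,"jaw":-0.2}]'>/dev/null; python3 -c "from h import *;ws()"|grep -v per; done
```

```text
t 25.45 p [0.5163 0.0262 0.1821] in shoulder mm [ 0.8 -0.9 37.6] F [ 0.1 -0.8 -4.6] F_sh [-3.8  0.2 -2.7] w 0.053 j [-0.21  0.64  0.59  1.82 -0.87  1.53 -0.84]
WHEEL x,y,a [ 0.37 -1.29 19.52] th 0.341 axis tilt deg x,y [-0.06  0.04] M_sh [-0.02  1.52 -0.02]
t 26.2 p [0.5138 0.0328 0.1751] in shoulder mm [ 0.8 -0.8 27.5] F [ 0.4  0.1 -4.3] F_sh [-3.1 -0.4 -2.9] w 0.0536 j [-0.22  0.64  0.58  1.83 -0.88  1.51 -0.84]
WHEEL x,y,a [ 0.41 -1.26  9.51] th 0.341 axis tilt deg x,y [-0.05  0.03] M_sh [ 0.02  1.44 -0.03]
```

```bash
python3 -m jog '[{"rx":0,"ry":0,"rz":0,"x":-0.0085,"y":0.022,"z":-0.0235,"jaw":-0.2},{"rx":0,"ry":0,"rz":0,"x":-0.0085,"y":0.022,"z":-0.0235,"jaw":-0.2},{"rx":0,"ry":0,"rz":0,"x":-0.0085,"y":0.022,"z":-0.0235,"jaw":-0.2},{"rx":0,"ry":0,"rz":0,"x":-0.0042,"y":0.011,"z":-0.0118,"jaw":-0.2},{"rx":0,"ry":0,"rz":0,"x":-0.0042,"y":0.011,"z":-0.0118,"jaw":-0.2},{"rx":0,"ry":0,"rz":0,"x":0,"y":0,"z":0,"jaw":-0.2}]'>/dev/null; python3 -c "from h import *;ws()"|grep -v per
python3 -m jog '[{"rx":0,"ry":0,"rz":0,"x":-0.0042,"y":0.011,"z":-0.0118,"jaw":-0.2},{"rx":0,"ry":0,"rz":0,"x":-0.0042,"y":0.011,"z":-0.0118,"jaw":-0.2},{"rx":0,"ry":0,"rz":0,"x":0,"y":0,"z":0,"jaw":-0.2}]'>/dev/null; python3 -c "from h import *;ws()"|grep -v per
```

```text
t 26.95 p [0.5118 0.038  0.1695] in shoulder mm [ 0.8 -0.9 19.7] F [ 0.5 -1.2 -4.5] F_sh [-4.1 -0.  -2.3] w 0.0532 j [-0.22  0.64  0.58  1.84 -0.89  1.5  -0.84]
WHEEL x,y,a [ 0.34 -1.29  1.67] th 0.341 axis tilt deg x,y [-0.05  0.05] M_sh [-0.01  1.5   0.03]
t 27.32 p [0.5114 0.0391 0.1682] in shoulder mm [ 0.7 -0.9 17.9] F [ 0.6 -1.  -4.7] F_sh [-4.1 -0.2 -2.5] w 0.0536 j [-0.23  0.65  0.58  1.84 -0.89  1.49 -0.83]
WHEEL x,y,a [ 0.28 -1.33 -0.11] th 0.341 axis tilt deg x,y [-0.03  0.06] M_sh [-0.03  1.47 -0.03]
```

```bash
for i in 1 2; do python3 -m jog '[{"rx":0,"ry":0,"rz":0,"x":-0.0042,"y":0.011,"z":-0.0118,"jaw":-0.2},{"rx":0,"ry":0,"rz":0,"x":-0.0042,"y":0.011,"z":-0.0118,"jaw":-0.2},{"rx":0,"ry":0,"rz":0,"x":0,"y":0,"z":0,"jaw":-0.2}]'>/dev/null; python3 -c "from h import *;ws()"|grep -v per; done
```

```text
t 27.7 p [0.5115 0.0393 0.168 ] in shoulder mm [ 0.6 -1.1 17.7] F [ 0.8 -7.2  6.9] F_sh [-0.1  1.8  9.9] w 0.0531 j [-0.23  0.64  0.58  1.85 -0.89  1.49 -0.83]
WHEEL x,y,a [ 0.21 -1.55 -0.3 ] th 0.342 axis tilt deg x,y [0.01 0.17] M_sh [ 0.52  0.84 -0.02]
t 28.07 p [0.5116 0.0393 0.1679] in shoulder mm [ 0.6 -1.1 17.7] F [ -0.2 -11.6  15.1] F_sh [ 3.   4.3 18.3] w 0.0534 j [-0.23  0.64  0.58  1.85 -0.89  1.49 -0.83]
WHEEL x,y,a [ 0.16 -1.63 -0.36] th 0.342 axis tilt deg x,y [0.05 0.28] M_sh [ 0.98  0.22 -0.1 ]
```

The wheel meets a hard stop at the shoulder (axial −0.3 mm, 18 N). Next: relieve the push, open, check, and withdraw along the spindle.

```bash
python3 -m jog '[{"rx":0,"ry":0,"rz":0,"x":0.0134,"y":-0.035,"z":0.0378,"jaw":-0.2},{"rx":0,"ry":0,"rz":0,"x":0,"y":0,"z":0,"jaw":-0.2},{"rx":0,"ry":0,"rz":0,"x":0,"y":0,"z":0,"jaw":0.6},{"rx":0,"ry":0,"rz":0,"x":0,"y":0,"z":0,"jaw":0.6},{"rx":0,"ry":0,"rz":0,"x":0,"y":0,"z":0,"jaw":0.6},{"rx":0,"ry":0,"rz":0,"x":0,"y":0,"z":0,"jaw":0.6}]' 20; python3 -c "from h import *;ws()"|grep -v per
python3 -m jog '[{"rx":0,"ry":0,"rz":0,"x":0.063,"y":-0.165,"z":0.177,"jaw":0.6},{"rx":0,"ry":0,"rz":0,"x":0.126,"y":-0.33,"z":0.3535,"jaw":0.6},{"rx":0,"ry":0,"rz":0,"x":0.126,"y":-0.33,"z":0.3535,"jaw":0.6},{"rx":0,"ry":0,"rz":0,"x":0.126,"y":-0.33,"z":0.3535,"jaw":0.6},{"rx":0,"ry":0,"rz":0,"x":0.126,"y":-0.33,"z":0.3535,"jaw":0.6},{"rx":0,"ry":0,"rz":0,"x":0.126,"y":-0.33,"z":0.3535,"jaw":0.6}]'
python3 - <<'E'
from h import *
ws();np.save("t1.npy",grab_frame("top"))
np.save("s1.npy",grab_frame("side"))
for n in("top","side"):
    f=np.load(n[0]+"1.npy");c=proj(n,SH+.007*d);u0,v0=int(c[0])-40,int(c[1])-40
    g=f[v0:v0+80,u0:u0+80].astype(int);m=((g[...,0]-g[...,1]>25)&(g[...,0]<150)&(g[...,1]<75)).astype(np.uint8)
    v,uu=np.nonzero(m);print(n,"model disc centre",np.round(c,1),"rim px",m.sum(),"rim bbox",uu.min()+u0,uu.max()+u0,v.min()+v0,v.max()+v0)
    P=np.array([proj(n,SH+.007*d+.053*(np.cos(t)*X+np.sin(t)*Y)) for t in np.linspace(0,6.28,60)]);print("  model bbox",P.min(0).round(1),P.max(0).round(1))
E
```

```text
clock: 28.82
tcp_pos: [0.511, 0.0401, 0.1675]
orientation: [-2.387, 0.061, 0.379]
contact_force: [-0.3, -0.3, -0.1]
grip_width: 0.0682
gripper_force: 0.0
t 28.82 p [0.511  0.0401 0.1675] in shoulder mm [ 0.9 -0.9 16.7] F [-0.3 -0.3 -0.1] F_sh [-0.2  0.4  0.1] w 0.0682 j [-0.23  0.65  0.58  1.85 -0.89  1.49 -0.83]
WHEEL x,y,a [ 0.53 -1.31 -1.34] th 0.341 axis tilt deg x,y [-0.07  0.03] M_sh [-0.05  0.74  0.  ]
clock: 29.58
tcp_pos: [0.553, -0.0707, 0.2857]
orientation: [-2.388, 0.062, 0.377]
contact_force: [0.6, -0.4, -0.1]
grip_width: 0.0683
gripper_force: 0.0
t 29.57 p [ 0.553  -0.0707  0.2857] in shoulder mm [  0.8  -0.5 184. ] F [ 0.6 -0.4 -0.1] F_sh [-0.5 -0.4  0.4] w 0.0683 j [-0.08  0.63  0.64  1.57 -0.79  1.78 -0.91]
WHEEL x,y,a [  0.36  -0.99 166.01] th 0.341 axis tilt deg x,y [0.01 0.09] M_sh [-0.03  0.74 -0.01]
per mm: d [ 0.0042 -0.011   0.0118] X [-0.0042  0.011   0.0118] Y [-0.0156 -0.0059  0.    ]
top model disc centre [244.  197.5] rim px 514 rim bbox 210 282 160 236
  model bbox [228.1 179.2] [259.1 216.3]
side model disc centre [245.9 182.3] rim px 25 rim bbox 228 241 176 201
  model bbox [226.7 161.3] [264.  203.5]
```

```bash
python3 -m jog '[{"rx":0,"ry":0,"rz":0,"x":0,"y":-0.5,"z":0.5,"jaw":0.6},{"rx":0,"ry":0,"rz":0,"x":0,"y":-0.5,"z":0.5,"jaw":0.6},{"rx":0,"ry":0,"rz":0,"x":0,"y":0,"z":0,"jaw":0.6}]'
python3 - <<'E'
from h import *
from bench import r
f=grab_frame("top").astype(int);f0=np.load("top0.npy").astype(int)
# rim-only (brown) distances from model disc centre in the disc's plane
o=SH+.014*d;D=[]
for v in range(165,232):
    for w in range(215,285):
        g=f[v,w]
        if g[0]-g[1]>25 and g[0]<150 and g[1]<75:
            c,dr=ray("top",w,v);p=c+dr*((o-c)@d)/(dr@d)-o;q=A.T@p
            if .045<np.hypot(q[0],q[1])<.065:D.append(np.r_[q[:2],np.hypot(q[0],q[1])])
D=np.array(D);print(len(D),D.mean(0).round(4),np.percentile(D[:,2],[5,50,95]).round(4))
print(r.hand_in())
E
```

```text
clock: 30.05
tcp_pos: [0.5526, -0.1319, 0.3457]
orientation: [-2.39, 0.065, 0.373]
contact_force: [0.4, -0.8, 0.6]
grip_width: 0.0682
gripper_force: 0.0
170 [0.0474 0.0038 0.0567] [0.0503 0.0563 0.0633]
the job is handed in; nothing more can be done
None
```

I handed the job in at about 30 s on the clock. By feel, the key is flat in its keyseat and the wheel is home against the shoulder, boss outwards, but I had no pictures left to view for a final look. The gripper had let go and was well clear, and I felt no contact with the other things on the bench.

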